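# Hang the loaded parts basket on the sprung weighing stand

### The arm

A 6-joint arm with a two-finger parallel gripper is mounted at the origin on the work surface. World frame = base frame: x ahead of the robot, y to its left, z up, the work surface at z = 0. Lengths are in m, angles in rad, forces in N, time in s.
With the tool pointing down it reaches from about 0.3 to 0.875 m from the base axis. Payload 6.4 kg.
Tool frame: the origin (TCP) lies midway between the tips of the shut fingers; the grasp point (between the pads) lies 19 mm behind it; x points along the fingers, y is the direction in which the jaws open and shut, and the axes are right-handed (so a half turn about x gives the same grasp; the last joint's range is limited). The gripper opens to 85 mm and grips with 20 to 120 N. Pads are 22 mm wide; open, the fingers measure 114 mm over their backs; the gripper's body (76 mm by 85 mm) begins 54 mm behind the grasp point. The pads swing forward as they close: fully open they stand 13 mm farther back than shut.
Start: joints at [1.094, 0.181, 1.607, -0, 1.354, -0.206], TCP at [0.154, 0.554, 0.231] pointing down, gripper open.
Joint ranges: [-2.99, 2.99], [-0.89, 2.07], [0.3, 2.58], [-1.14, 4.28], [0, 2.63], [-3.12, 3.12]. Speed limits (rad/s): [2.57, 2.57, 3.01, 3.14, 3.14, 3.14].

### API

Orientations are given as a unit quaternion [w, x, y, z].
In Python, from bench import ctrl gives the robot as it stands.
- The arm moves only by the tool servo_tool, never from a script. Its argument "targets" is a list of rows, each a list of 7 numbers: the turn, a rotation vector about the tool's x, y, z in rad, then the shift along the tool's x, y, z in mm, then the opening, from -1 (shut) to 1 (fully open). A call has exactly 8 rows; each row is the pose to reach, as a shift and turn from the pose measured when the call began, along the tool's axes at that moment; what a row does not reach only later rows make up. A row lasts 1/8 s, in which the tool goes at most 62.5 mm and 10.7 degrees, less where a joint would pass 70% of its speed; a pose out of reach is approached as far as the arm can. A call with a gripper value outside its range is refused whole. The fingers move at their own pace and stop on an object; the grip force is fixed at half the most. Time passes only in rows, so rows that repeat a pose let the fingers close, or fill a call up. It gives the time, the measured TCP pose, the force and the opening at its end, in the units of the state.
- ctrl.get_obs(): the state, without advancing time (a new reading comes with each control period).
- ctrl.camera(name): name is "scene" or "top" or "wrist"; returns a dict with "pixels" (480x640x3 uint8, blue, green, red), "intrinsics" (3x3 intrinsics, pixels), "R" (3x3) and "t" (3): a world point X has camera coordinates R X + t; the wrist camera has in their place "tool_from_camera" (4x4, takes a point from camera to tool coordinates, whose origin is the TCP and whose axes are the tool frame's). Camera axes: x right, y down, z forward; pixel columns grow to the right and rows downward; lengths in m; the calibration is good to about 2 mm. A picture is of the moment at which its call begins: read the wrist's pose just before it. There is no depth.
- ctrl.hand_in(): hands the job in, once; it reports no verdict.
The state is a dict: "time_s": time; "q": joint angles; "dq": joint speeds; "joint_efforts": joint torques, N m; "eef_pos": TCP position; "eef_rot": TCP orientation; "wrist_force": force on the tool from outside, world axes, zero at the start; "torque": the same for the moment, N m; "opening": opening from 0.0 (shut) to 1.0 (fully open).
Only numpy, scipy, OpenCV 4.12 (cv2) and the standard library are available. Lean on these libraries where they do the work, as an engineer would, in place of code of your own. Each camera call takes 0.05 s, during which the arm holds its last target.

### The job

Pick up the basket that holds the white ring and hang it by its hook on the bar of the weighing stand's stirrup, so that it can be weighed. Lower it gently until the spring carries its weight and let it lean over to where its off-centre weight will hang before you let go, so that it neither drops, bounces nor swings sharply; leave it hanging free and still, with the ring inside and everything else on the table left where it is.

Things in the scene. Friction and masses are not known exactly. Their poses are not given: they have to be found in the camera images.
- basket: Loaded basket, loose, on the table: open aluminium tray 100 x 84 x 30 mm (3 mm walls and floor), steel stem upright on one short side, hook at its top; 0.25 to 0.38 kg (unknown) without the ring. Origin: centre of the tray's underside; z up, x from the stem side to the tray's far side. Stem side roughly towards the robot, turned up to 0.3 rad. It stands left or right (varies).
- basket_grip (a point): Where to grip: middle of the stem, 98 mm above and 54 mm to -x of the basket's origin, axes as the basket. Stem: bar 12 mm wide (y), 8 mm thick (x), 6 to 166 mm above the underside. The hook overhangs it on +x from 55 mm above here, in a vertical gripper's way: come tilted 30 to 45 degrees from the stem's free side (-x). The load's centre lies about 50 mm to +x: grip firmly.
- basket_seat (a point): Where the bar's axis lies in the seated hook: 18 mm to +x of and 71.5 mm above basket_grip, axes as the basket. Hook: inverted V open below, 14 mm wide (y), room for the bar from 14 mm to -x to 15 mm to +x; its lip on the +x side ends 17.5 mm below this point, its top is 19 mm above. Hanging free it leans 10 to 14 degrees (3 more or less by friction): the tray's far side sinks, the stem's foot swings to -x.
- ring_mid (a point): Centre of the loose white plastic ring lying in the loaded basket: 62 mm across, 26 mm hole, 16 mm high, 0.09 to 0.18 kg, unknown. It lies anywhere on the tray floor and must stay in the tray.
- bar_mid (a point): Middle of the bar on its axis: level steel bar 10 mm thick, 150 mm long (y), 280 mm above the table unloaded. Two upright 8 mm rods at y -50 and +50 mm carry it; an 8 mm crosspiece joins them 75 mm above the bar: hang the basket between them. x points away from the robot (turned up to 0.25 rad). Bring the hook over the bar from -x, lip on the +x side, stem on the -x side. It moves only up and down.
- stand: Fixed weighing stand, origin on the table below the bar, axes as bar_mid. Blue head above the bar, z 370 to 480 mm, x -20 to 110, y -25 to 145 mm. Column 44 mm thick at x 90, y 120; foot plate 14 mm high at x 30 to 160, y -75 to 165. The head is in the way of a vertical gripper at the bar.
- stirrup (a joint): How far the stirrup (bar and rods) has sunk, m: 0 unloaded at its upper stop, 0.10 at the lower stop. A soft spring, 80 N per m with about 0.3 N preload and little damping: the basket sinks it 38 to 65 mm, depending on the unknown masses, so follow it down until its weight has left the gripper.
- empty: The other basket, of the same make but empty, standing at the other place, stem roughly towards the robot; same origin and axes. Leave it.
- stud: Bystander: brass stud on a nut, 26 mm wide, 55 mm high, upright; origin under its centre.
- collet: Bystander: steel collet, 36 mm wide, 46 mm high, upright; origin under its centre.
- block: Bystander: dark steel block 75 x 50 x 25 mm; origin under its centre.
- indicator: Bystander: round indicator, 58 mm across, 20 mm thick, lying flat, its spindle 60 mm long to its own -x; origin under its centre.
- offcut: Bystander: white plastic ring on the table, 76 mm across, 18 mm high; origin under its centre.
- wrench: Bystander: steel wrench 160 mm long, lying flat.

How it is judged:
On the way, in this order (a step that is already met when the one before it is completed fails the run):
1. the loaded basket is lifted clear of the table with the ring in it (height (world z) of basket above 0.06 m and x of ring_mid in the frame of basket between -0.05 and 0.05 m and y of ring_mid in the frame of basket between -0.042 and 0.042 m and z of ring_mid in the frame of basket between 0 and 0.03 m), for 0.2 s.
2. its hook is on the bar and the spring carries weight (distance between basket_seat and bar_mid below 0.045 m and x of basket_seat in the frame of bar_mid between -0.01 and 0.01 m and z of basket_seat in the frame of bar_mid between -0.008 and 0.006 m and value of joint stirrup above 0.015 m), for 0.2 s.
At the end, for the whole second after the job is handed in: The loaded basket hangs with its hook seated on the bar (within 10 mm across, 8 mm in height, between the rods), the stirrup sunk 25 to 95 mm, the ring inside the tray, the basket leaning less than 0.45 rad and at rest (below 0.04 m/s and 0.4 rad/s) (distance between basket_seat and bar_mid below 0.045 m and x of basket_seat in the frame of bar_mid between -0.01 and 0.01 m and z of basket_seat in the frame of bar_mid between -0.008 and 0.006 m and value of joint stirrup between 0.025 and 0.095 m and x of ring_mid in the frame of basket between -0.05 and 0.05 m and y of ring_mid in the frame of basket between -0.042 and 0.042 m and z of ring_mid in the frame of basket between 0 and 0.03 m and linear speed of basket below 0.04 m/s and angular speed of basket below 0.4 rad/s and angle between basket's own z axis and vertical below 0.45 rad); the robot touches nothing.
It fails at once if the stirrup drops or springs faster than 0.2 m/s (velocity of joint stirrup above 0.2 m/s or velocity of joint stirrup below -0.2 m/s).
It fails at once if the basket swings faster than 0.9 rad/s while it hangs on the spring (stirrup sunk over 15 mm) (value of joint stirrup above 0.015 m and angular speed of basket above 0.9 rad/s).
It fails at once if the loaded basket is tipped more than 0.6 rad (angle between basket's own z axis and vertical above 0.6 rad).
It fails at once if the ring leaves the basket (not (x of ring_mid in the frame of basket between -0.05 and 0.05 m and y of ring_mid in the frame of basket between -0.042 and 0.042 m and z of ring_mid in the frame of basket between 0 and 0.03 m)).
It fails at once if the empty basket or a bystander is moved more than 30 mm (distance of any of empty, stud, collet, block, indicator, offcut, wrench from where it was at the start of the episode above 0.03 m).
It also fails if it takes over 61 s, if anything falls off the work surface, if the arm or the gripper's body presses on something with over 40 N, if the wrist force passes 120 N, or if a joint passes its speed limit or range.

## Working session

There is one attempt and no reset: what is moved stays moved. The work goes in short steps, Python scripts to look and compute and a tool call to move; the robot and the scene stay as the last step left them, time stands still between calls to the robot, and variables do not carry over. Pictures are saved under pics/ and viewed, and the job is handed in when it is done.

Besides the shell and the picture viewer there is one more tool, called after "Emit:" as name(argument=value, ...), one argument or row to a line, values as JSON. servo_tool: Moves the arm, as the interface text tells. Its arguments: {"type":"object","properties":{"targets":{"type":"array","items":{"type":"array","items":{"type":"number"}}}},"required":["targets"]}

```bash
ls; mkdir -p pics; python3 - <<'E'
from bench import ctrl
import cv2,numpy as np
o=ctrl.get_obs();print({k:np.round(v,4).tolist() for k,v in o.items()})
for n in ["scene","top","wrist"]:
    c=ctrl.camera(n);cv2.imwrite(f"pics/{n}0.png",c["pixels"])
    print(n,{k:np.round(v,4).tolist() for k,v in c.items() if k!="pixels"})
E
```

```text
pics
{'time_s': 0.0, 'q': [1.0937, 0.1815, 1.608, 0.0, 1.3538, -0.2063], 'dq': [-0.0006, -0.0008, -0.0009, -0.0026, 0.0003, 0.0009], 'joint_efforts': [-0.0001, -44.4841, -35.136, -0.0001, 0.0086, -0.0], 'eef_pos': [0.1535, 0.5535, 0.2304], 'eef_rot': [0.7004, 0.0949, 0.7008, -0.0961], 'wrist_force': [-0.0572, 0.6173, 0.1932], 'torque': [-0.0429, -0.0074, -0.0547], 'opening': 0.9998}
scene {'intrinsics': [[472.9244, 0.0, 315.4089], [0.0, 472.9244, 242.5809], [0.0, 0.0, 1.0]], 'R': [[0.3428, 0.9394, 0.0086], [0.491, -0.1714, -0.8542], [-0.8009, 0.297, -0.5199]], 't': [-0.2186, -0.1005, 1.958]}
top {'intrinsics': [[582.2386, 0.0, 331.0953], [0.0, 582.2386, 241.2215], [0.0, 0.0, 1.0]], 'R': [[-0.01, -0.9999, -0.0044], [-0.9967, 0.0103, -0.0804], [0.0805, 0.0036, -0.9968]], 't': [0.0349, 0.5626, 1.6248]}
wrist {'intrinsics': [[415.1064, 0.0, 320.1491], [0.0, 415.1064, 238.7717], [0.0, 0.0, 1.0]], 'tool_from_camera': [[0.0005, -0.3088, 0.9511, -0.1426], [1.0, 0.0001, -0.0005, 0.0007], [0.0, 0.9511, 0.3088, -0.0783], [0.0, 0.0, 0.0, 1.0]]}
```

View pics/scene0.png

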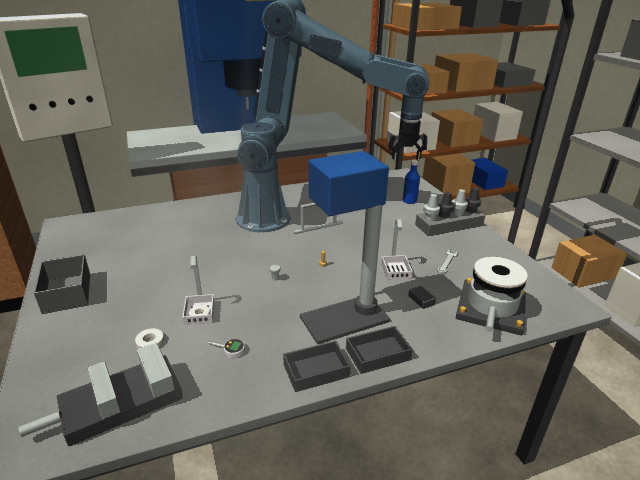

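View pics/top0.png

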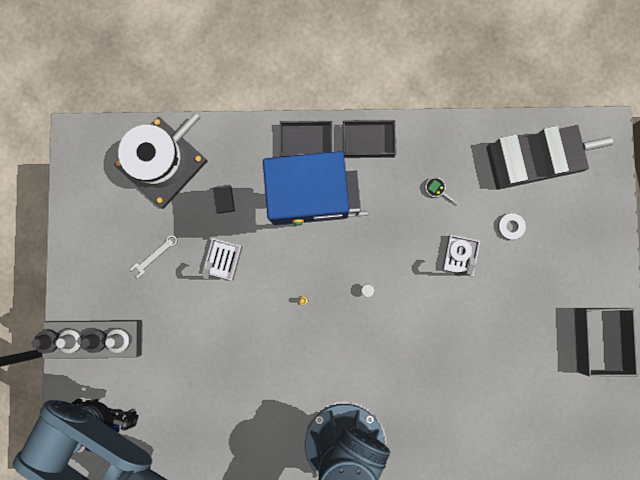

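View pics/wrist0.png

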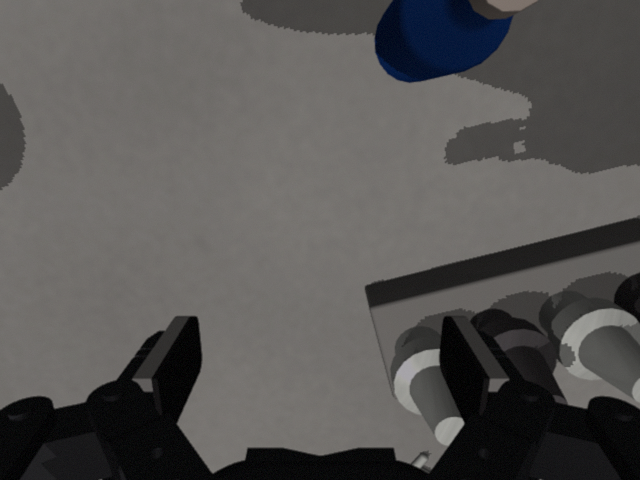

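The loaded basket is on the robot's right: ring at top-view pixel (460,250), and (198,310) in the scene view. The stirrup is visible left of and below the blue head, at about (320,215) in the scene view. I'll zoom in.

```bash
python3 - <<'E'
import cv2
s=cv2.imread("pics/scene0.png");t=cv2.imread("pics/top0.png")
z=lambda im,x,y,w,h,f:cv2.resize(im[y:y+h,x:x+w],None,fx=f,fy=f,interpolation=cv2.INTER_CUBIC)
cv2.imwrite("pics/z1.png",z(s,170,240,80,90,6))
cv2.imwrite("pics/z2.png",z(s,280,150,110,100,7))
cv2.imwrite("pics/z3.png",z(t,400,220,100,70,8))
cv2.imwrite("pics/z4.png",z(t,250,140,130,100,6))
E
```

```text
(no output)
```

View pics/z1.png

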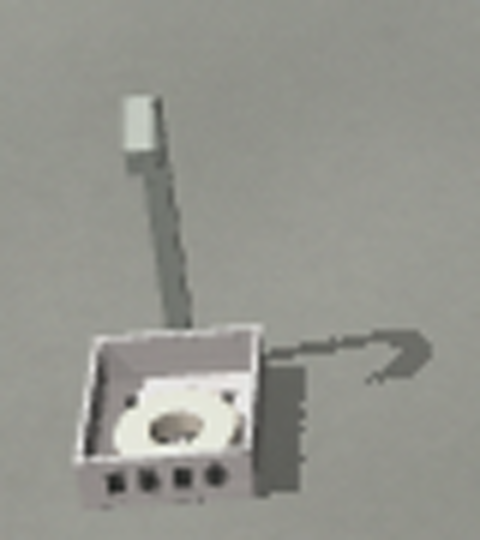

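View pics/z2.png

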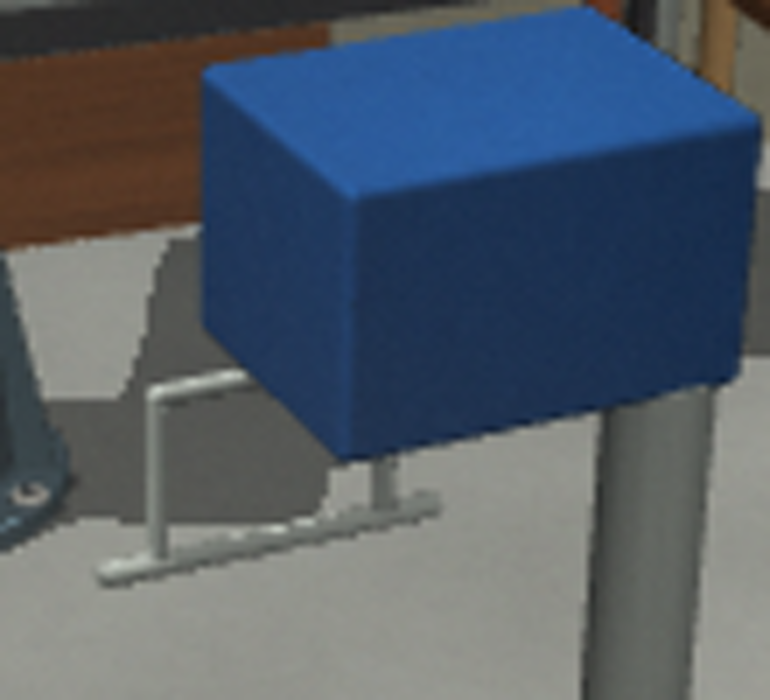

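View pics/z3.png

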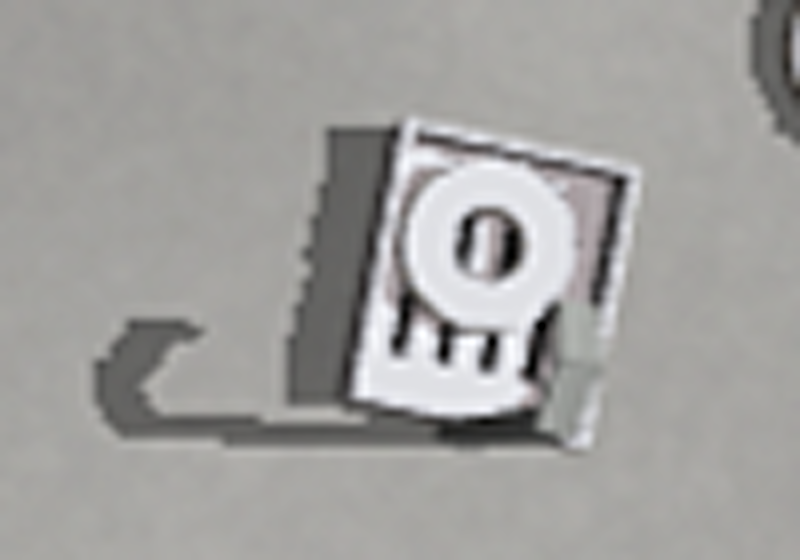

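View pics/z4.png

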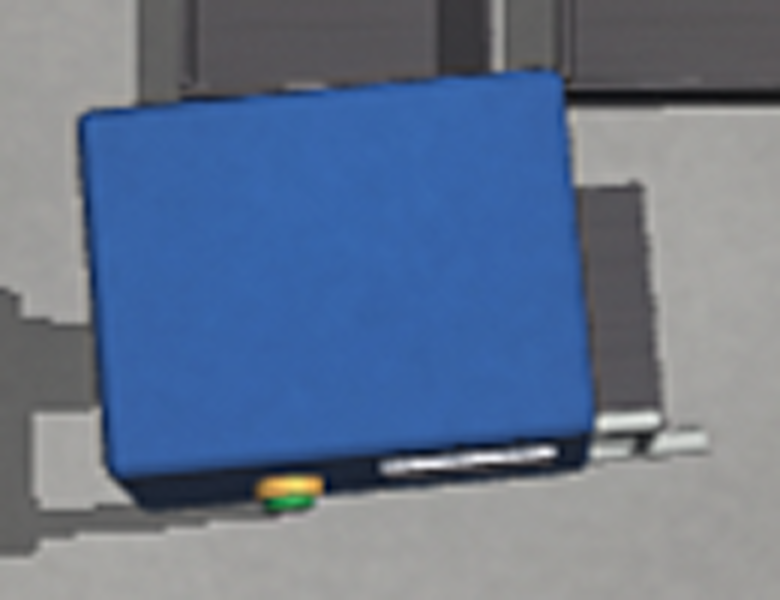

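```bash
cat > h.py <<'E'
import numpy as np,cv2
from scipy.spatial.transform import Rotation as Ro
from bench import ctrl
CAL={'scene':(472.9244,315.4089,242.5809,[[0.3428,0.9394,0.0086],[0.491,-0.1714,-0.8542],[-0.8009,0.297,-0.5199]],[-0.2186,-0.1005,1.958]),
'top':(582.2386,331.0953,241.2215,[[-0.01,-0.9999,-0.0044],[-0.9967,0.0103,-0.0804],[0.0805,0.0036,-0.9968]],[0.0349,0.5626,1.6248])}
def ray(n,uv):
    f,cx,cy,R,t=CAL[n];R=np.array(R);t=np.array(t)
    d=R.T@np.array([(uv[0]-cx)/f,(uv[1]-cy)/f,1]);return -R.T@t,d/np.linalg.norm(d)
def proj(n,X):
    f,cx,cy,R,t=CAL[n];c=np.array(R)@X+np.array(t);return np.array([f*c[0]/c[2]+cx,f*c[1]/c[2]+cy])
def Tq(o):
    q=o['eef_rot'];return Ro.from_quat([q[1],q[2],q[3],q[0]]).as_matrix(),np.array(o['eef_pos'])
TFC=np.array([[0.0005,-0.3088,0.9511,-0.1426],[1,0.0001,-0.0005,0.0007],[0,0.9511,0.3088,-0.0783],[0,0,0,1.]])
KW=(415.1064,320.1491,238.7717)
def wray(Rt,uv):
    R,p=Rt;f,cx,cy=KW
    d=R@TFC[:3,:3]@np.array([(uv[0]-cx)/f,(uv[1]-cy)/f,1]);return R@TFC[:3,3]+p,d/np.linalg.norm(d)
def wproj(Rt,X):
    R,p=Rt;c=TFC[:3,:3].T@(R.T@(np.array(X)-p)-TFC[:3,3]);return np.array([KW[0]*c[0]/c[2]+KW[1],KW[0]*c[1]/c[2]+KW[2]]),c[2]
def atz(r,z): return r[0]+r[1]*(z-r[0][2])/r[1][2]
def tri(*rs):
    A=0;b=0
    for c,d in rs:
        P=np.eye(3)-np.outer(d,d);A=A+P;b=b+P@c
    X=np.linalg.solve(A,b);return X,[round(float(np.linalg.norm((np.eye(3)-np.outer(d,d))@(X-c))),4) for c,d in rs]
uz=lambda p,x0,y0,f:((p[0]+.5)/f+x0-.5,(p[1]+.5)/f+y0-.5)
def save(n,name):
    o=ctrl.get_obs();c=ctrl.camera(n);cv2.imwrite(f"pics/{name}.png",c["pixels"]);return Tq(o),c["pixels"]
E
python3 - <<'E'
from h import *
np.set_printoptions(precision=4,suppress=True)
S=lambda p:ray('scene',uz(p,280,150,7));T=lambda p:ray('top',uz(p,250,140,6))
print("bar end -y",tri(S((105,575)),T((705,440))))
print("bar end -y z.28",atz(S((105,575)),.28),atz(T((705,440)),.28),"+y",atz(S((435,503)),.28))
# head top corners
for p in [(82,118),(555,73),(592,432),(115,470)]: print("head",atz(T(p),.48))
B=lambda p:ray('top',uz(p,400,220,8));C=lambda p:ray('scene',uz(p,170,240,6))
for p in [(405,120),(640,170),(350,405),(590,450)]: print("rim",atz(B(p),.03))
for p in [(95,338),(262,326),(78,462),(252,458)]: print("rim s",atz(C(p),.03))
print("hooktop",tri(C((140,97)),B((575,365))))
for p in [(575,365),(575,305)]: print(atz(B(p),.188))
for p in [(140,97),(140,152)]: print(atz(C(p),.188))
print('ring',atz(B((490,245)),.019),atz(C((178,428)),.019))
for n,p in dict(stud=(303,300),collet=(368,291)).items(): print(n,atz(ray('top',p),.05))
E
```

```text
bar end -y (array([ 0.6101, -0.0563,  0.2795]), [0.0024, 0.0024])
bar end -y z.28 [ 0.6118 -0.0544  0.28  ] [ 0.6093 -0.0586  0.28  ] +y [0.6    0.0917 0.28  ]
head [0.6974 0.166  0.48  ]
head [0.7113 0.003  0.48  ]
head [ 0.5866 -0.0082  0.48  ]
head [0.5752 0.1548 0.48  ]
rim [ 0.5777 -0.3065  0.03  ]
rim [ 0.5592 -0.3886  0.03  ]
rim [ 0.4776 -0.2846  0.03  ]
rim [ 0.461  -0.3681  0.03  ]
rim s [ 0.4653 -0.365   0.03  ]
rim s [ 0.4837 -0.2824  0.03  ]
rim s [ 0.5619 -0.3847  0.03  ]
rim s [ 0.587  -0.3047  0.03  ]
hooktop (array([ 0.4854, -0.3269,  0.1821]), [0.0009, 0.0009])
[ 0.485  -0.3264  0.188 ]
[ 0.504  -0.3269  0.188 ]
[ 0.4954 -0.3266  0.188 ]
[ 0.5432 -0.3329  0.188 ]
ring [ 0.534  -0.3376  0.019 ] [ 0.5383 -0.3346  0.019 ]
stud [0.3987 0.1083 0.05  ]
collet [ 0.4217 -0.0715  0.05  ]
```

Estimates so far: basket grip at about (0.468, -0.325, 0.098) with yaw ≈ -0.215. Bar middle at about (0.605, 0.017, 0.28) with stand yaw ≈ +0.08, and the head corners agree with that. I'll swing over to a tilted pre-grasp and look with the wrist camera.

```bash
cat >> h.py <<'E'
np.set_printoptions(precision=4,suppress=True)
def RT(th,psi):
    d=np.array([np.sin(th)*np.cos(psi),np.sin(th)*np.sin(psi),-np.cos(th)]);y=np.array([-np.sin(psi),np.cos(psi),0])
    return np.column_stack([d,y,np.cross(d,y)])
def rows(wps):
    R,p=Tq(ctrl.get_obs())
    for Rt,pt in wps:
        rv=Ro.from_matrix(R.T@Rt).as_rotvec();s=R.T@(np.array(pt)-p)*1000
        print([round(float(a),3) for a in rv]+[round(float(a),1) for a in s])
E
python3 - <<'E'
from h import *
R,p=Tq(ctrl.get_obs());print(R)
w=[]
for i in range(1,17):
    k=i/16;a=1.30+(-0.66-1.30)*k;r=.574+(.45-.574)*min(1,k*3);r=r if k<.7 else .45+.048*(k-.7)/.3
    psi=.27+(-.215-.27)*k;th=np.radians(45)*max(0,(k-.5)/.5)
    z=.231+.06*min(1,k*4); z=z if k<.7 else .291-.11*(k-.7)/.3
    w.append((RT(th,psi),(r*np.cos(a),r*np.sin(a),z)))
rows(w[:8]);print(w[-1][1])
E
```

```text
[[-0.0006  0.2675  0.9636]
 [-0.0012  0.9636 -0.2675]
 [-1.     -0.0014 -0.0003]]
[-0.51, -0.001, 0.001, -15.4, -28.0, 67.4]
[-0.48, -0.001, 0.001, -30.4, -62.9, 128.0]
[-0.45, -0.001, 0.001, -45.3, -104.1, 181.3]
[-0.42, -0.001, 0.001, -60.3, -150.3, 226.5]
[-0.389, -0.001, 0.001, -60.2, -200.1, 263.3]
[-0.359, -0.001, 0.001, -60.2, -240.8, 301.9]
[-0.329, -0.001, 0.001, -60.1, -280.2, 340.4]
[-0.298, -0.0, 0.001, -60.1, -324.0, 373.8]
(np.float64(0.39341613128568786), np.float64(-0.30533219228277), 0.18099999999999994)
```

Emit:
servo_tool(
  targets=[
    [0,0,0,-15,-28,50,1],
    [0,0,0,-30,-63,100,1],
    [0,0,0,-45,-104,150,1],
    [0,0,0,-60,-150,195,1],
    [0,0,0,-60,-200,235,1],
    [0,0,0,-60,-241,280,1],
    [0,0,0,-60,-280,325,1],
    [0,0,0,-60,-324,368,1],
  ],
)

```text
time_s: 1.15
eef_pos: [0.4206, 0.1443, 0.291]
eef_rot: [0.701, 0.095, 0.701, -0.096]
wrist_force: [0.5, 0.9, -0.4]
opening: 0.997
```

```bash
python3 - <<'E'
from h import *
o=ctrl.get_obs();print(o['eef_pos'],o['q'])
w=[]
for i in range(1,9):
    k=.5+i/16;a=1.30+(-0.66-1.30)*k;r=.45 if k<.7 else .45+.048*(k-.7)/.3
    th=np.radians(45)*max(0,(k-.5)/.5)
    z=.291 if k<.7 else .291-.11*(k-.7)/.3
    w.append((RT(th,-.215),(r*np.cos(a),r*np.sin(a),z)))
rows(w)
E
```

```text
[0.4206 0.1443 0.291 ] [ 0.063  -0.1717  1.8401 -0.001   1.4732 -1.2369]
[-0.056, -0.098, 0.004, 0.1, -48.4, 34.9]
[-0.056, -0.196, 0.006, 0.1, -99.0, 56.7]
[-0.055, -0.294, 0.009, 0.2, -151.9, 72.2]
[-0.055, -0.392, 0.012, 18.6, -205.4, 89.0]
[-0.054, -0.491, 0.015, 41.5, -261.6, 101.2]
[-0.054, -0.589, 0.017, 64.5, -320.2, 106.4]
[-0.053, -0.687, 0.02, 87.5, -380.1, 104.1]
[-0.053, -0.785, 0.023, 110.4, -440.4, 94.1]
```

Emit:
servo_tool(
  targets=[
    [-0.055,-0.1,0,0,-50,20,1],
    [-0.055,-0.2,0,0,-100,45,1],
    [-0.055,-0.3,0,0,-152,65,1],
    [-0.055,-0.4,0,18,-206,85,1],
    [-0.055,-0.49,0.01,40,-262,98,1],
    [-0.055,-0.59,0.02,65,-320,105,1],
    [-0.055,-0.69,0.02,88,-380,104,1],
    [-0.055,-0.785,0.02,110,-440,94,1],
  ],
)

```text
time_s: 2.15
eef_pos: [0.4157, -0.2526, 0.2012]
eef_rot: [0.91, 0.046, 0.402, -0.094]
wrist_force: [-0.5, -0.3, 0.3]
opening: 0.998
```

```bash
python3 - <<'E'
from h import *
Rt,_=save('wrist','w1');o=ctrl.get_obs();print(o['eef_pos'],o['q'],Rt[0],o['dq'])
G=np.array([.468,-.325,.098])
for X in [G,G+[0,0,.09],G-[0,0,.09]]:print(wproj(Rt,X))
E
```

```text
[ 0.4128 -0.2563  0.1988] [-1.2208 -0.3969  2.3763  0.8159  0.9011 -3.0182] [[ 0.6592  0.207   0.7229]
 [-0.1338  0.9783 -0.1581]
 [-0.74    0.0075  0.6726]] [ 0.1446 -0.0289 -0.0369 -0.2351  0.0149  0.4771]
(array([225.1578, 198.5793]), np.float64(0.26821142481043486))
(array([207.3754, 335.6374]), np.float64(0.22356071566721547))
(array([237.8646, 100.6422]), np.float64(0.31286213395365436))
```

View pics/w1.png

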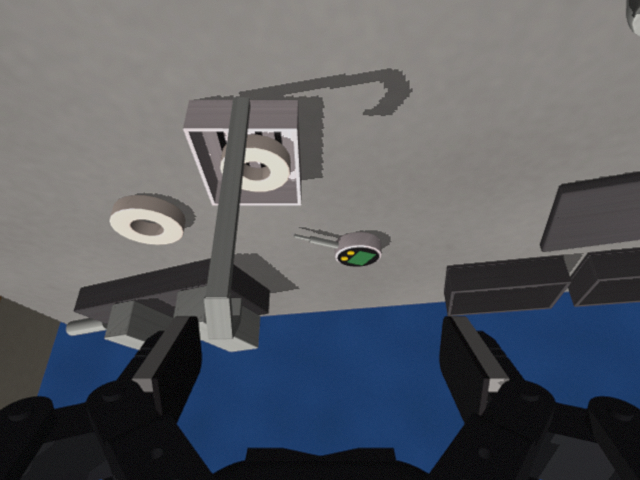

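The tilted view shows the stem from (240,95) up to the hook at (218,318). The ring is in the tray at (258,162). Joint 6 is at -3.02, close to its limit, so I'll fit a quick kinematic model to choose the wrist flip before going on.

```bash
cat > kin.py <<'E'
from h import *
from scipy.optimize import least_squares
def fk(q,P):
    a1,d1,oy,L2,L3,Lt,ex,fx=P
    Rz=lambda a:Ro.from_euler('z',a);Ry=lambda a:Ro.from_euler('y',a)
    R=Rz(q[0]);p=R.apply([a1,oy,d1])
    R=R*Ry(q[1]);p=p+R.apply([0,0,L2])
    R=R*Ry(q[2]);p=p+R.apply([ex,0,L3])
    R=R*Rz(q[3])*Ry(q[4]);p=p+R.apply([fx,0,0])
    R=R*Rz(q[5]);p=p+R.apply([0,0,Lt])
    # tool: x along R z ; 
    Q=R.as_matrix()
    return p,Q
E
python3 - <<'E'
from kin import *
o=ctrl.get_obs();R,p=Tq(o)
D=[([1.0937,.1815,1.608,0,1.3538,-.2063],[.1535,.5535,.2304]),([.063,-.1717,1.8401,-.001,1.4732,-1.2369],[.4206,.1443,.291]),(o['q'],p)]
f=lambda P:np.concatenate([fk(q,P)[0]-x for q,x in D]+[np.array([P[0],P[6],P[7]])*.003])
s=least_squares(f,[0,.3,.118,.4,.4,.25,0,0]);print(s.x,s.fun)
Q=fk(o['q'],s.x)[1];print(Q,'\n',R);print(Q.T@R)
E
```

```text
[0.0002 0.3135 0.1178 0.438  0.5144 0.3188 0.0856 0.0001] [-0.      0.      0.     -0.     -0.     -0.      0.     -0.     -0.
  0.      0.0003  0.    ]
[[-0.2105 -0.7225  0.6586]
 [-0.9776  0.1584 -0.1388]
 [-0.0041 -0.673  -0.7396]] 
 [[ 0.6586  0.2105  0.7225]
 [-0.1388  0.9776 -0.1584]
 [-0.7396  0.0041  0.673 ]]
[[-0. -1. -0.]
 [-0.  0. -1.]
 [ 1. -0. -0.]]
```

```bash
cat >> kin.py <<'E'
P0=[0.0002,0.3135,0.1178,0.438,0.5144,0.3188,0.0856,0.0001]
LO=np.array([-2.99,-.89,.3,-1.14,0,-3.12]);HI=np.array([2.99,2.07,2.58,4.28,2.63,3.12])
C=np.array([[0,-1,0],[0,0,-1],[1,0,0.]])
def ik(Rt,pt,q0=None):
    best=None;rng=np.random.default_rng(0)
    for k in range(12 if q0 is None else 1):
        x0=rng.uniform(np.maximum(LO,-1.5),np.minimum(HI,2)) if q0 is None else np.clip(q0,LO+1e-3,HI-1e-3)
        def f(q):
            p,Q=fk(q,P0);return np.concatenate([(p-pt)*3,Ro.from_matrix((Q@C).T@Rt).as_rotvec()])
        s=least_squares(f,x0,bounds=(LO,HI),max_nfev=60)
        if best is None or s.cost<best.cost-1e-9: best=s
        if best.cost<1e-10 and q0 is None and k>5:break
    return best.x,best.cost
FL=np.diag([1,-1,-1.])
E
python3 - <<'E'
from kin import *
G=np.array([.468,-.325,.098]);psi=-.215
M=np.array([.605,.017,0]);pb=.08
for th in (45,40,35):
  t=np.radians(th)
  cases=[]
  for nm,g,ps,tt in [('pre',G-.13*RT(t,psi)[:,0],psi,t),('grasp',G,psi,t),('lift',G+[0,0,.2],psi,t),
    ('bar above',M+[-.018-.05,0,.24],pb,t),('bar over',M+[-.018,0,.24],pb,t),('hang',M+[-.018-.015,0,.28-.05-.0715],pb,t-np.radians(12)),('retreat',M+[-.018-.015,0,.16]-.1*RT(t-.21,pb)[:,0],pb,t-.21)]:
    for fl in (0,1):
      Rt=RT(tt,ps);Rt=Rt@FL if fl else Rt
      q,c=ik(Rt,g+.019*RT(tt,ps)[:,0]);print(th,nm,fl,q.round(2),'%.1e'%c)
E
```

```text
45 pre 0 [-1.38 -0.26  2.36  0.95  0.93  2.99] 1.9e-23
45 pre 1 [-1.38 -0.26  2.36  0.95  0.93 -0.15] 6.1e-28
45 grasp 0 [-1.13  0.17  2.22  1.28  0.63  2.75] 8.4e-24
45 grasp 1 [-1.13  0.17  2.22  1.28  0.63 -0.39] 7.6e-28
45 lift 0 [-1.13 -0.24  2.1   0.79  0.91 -2.87] 1.3e-17
45 lift 1 [-1.13 -0.24  2.1   0.79  0.91  0.27] 5.3e-18
45 bar above 0 [-0.37 -0.32  2.29  0.65  0.54 -2.48] 3.8e-21
45 bar above 1 [-0.37 -0.32  2.29  0.65  0.54  0.67] 1.5e-19
45 bar over 0 [-0.32 -0.17  2.17  0.64  0.48 -2.44] 2.6e-20
45 bar over 1 [-0.32 -0.17  2.17  0.64  0.48  0.7 ] 5.9e-26
45 hang 0 [-0.28 -0.01  2.13  0.41  0.51 -2.24] 2.3e-26
45 hang 1 [-0.28 -0.01  2.13  0.41  0.51  0.9 ] 1.0e-30
45 retreat 0 [-0.34 -0.3   2.18  0.33  0.76 -2.17] 6.9e-18
45 retreat 1 [-0.34 -0.3   2.18  0.33  0.76  0.97] 9.2e-18
40 pre 0 [-1.29 -0.25  2.3   0.81  0.9  -3.1 ] 1.7e-17
40 pre 1 [-1.29 -0.25  2.3   0.81  0.9   0.04] 2.8e-21
40 grasp 0 [-1.09  0.16  2.18  1.08  0.6   2.98] 3.2e-23
40 grasp 1 [-1.09  0.16  2.18  1.08  0.6  -0.17] 9.7e-31
40 lift 0 [-1.09 -0.22  2.05  0.66  0.94 -2.75] 2.7e-25
40 lift 1 [-
[... 623 characters left out ...]
29
35 grasp 0 [-1.05  0.15  2.13  0.86  0.6  -3.08] 1.6e-17
35 grasp 1 [-1.05  0.15  2.13  0.86  0.6   0.06] 9.9e-19
35 lift 0 [-1.05 -0.19  1.99  0.54  0.98 -2.63] 5.4e-18
35 lift 1 [-1.05 -0.19  1.99  0.54  0.98  0.51] 1.1e-26
35 bar above 0 [-0.32 -0.26  2.17  0.36  0.69 -2.18] 5.8e-18
35 bar above 1 [-0.32 -0.26  2.17  0.36  0.69  0.96] 1.3e-17
35 bar over 0 [-0.28 -0.12  2.05  0.34  0.66 -2.14] 1.1e-18
35 bar over 1 [-0.28 -0.12  2.05  0.34  0.66  1.  ] 9.4e-22
35 hang 0 [-0.24  0.06  2.    0.19  0.71 -2.02] 2.5e-20
35 hang 1 [-0.24  0.06  2.    0.19  0.71  1.12] 3.7e-25
35 retreat 0 [-0.28 -0.17  2.01  0.17  0.94 -2.  ] 1.8e-22
35 retreat 1 [-0.28 -0.17  2.01  0.17  0.94  1.14] 3.0e-27
```

The model reproduces the reported poses exactly. With the half-turned tool (flip) every pose in the plan stays well inside the joint ranges, so I'll take that flip at stand-off.

```bash
python3 - <<'E'
from kin import *
G=np.array([.468,-.325,.098]);psi=-.215;B=RT(np.pi/4,psi)
t=G-.13*B[:,0]+.0*B[:,2]+[0,0,0.02]
p0=Tq(ctrl.get_obs())[1]
w=[(B@Ro.from_rotvec([a,0,0]).as_matrix(),p0+(t-p0)*min(1,k)) for a,k in [(.2,.2),(.4,.4),(.6,.6),(.8,.8),(1.,1),(1.2,1),(1.35,1),(1.5,1)]]
rows(w);print(t)
E
```

```text
[0.199, -0.047, -0.0, -4.9, -11.0, -2.0]
[0.399, -0.047, 0.005, -9.7, -22.1, -3.9]
[0.599, -0.047, 0.009, -14.6, -33.1, -5.9]
[0.799, -0.047, 0.014, -19.4, -44.2, -7.8]
[0.999, -0.046, 0.019, -24.3, -55.2, -9.8]
[1.199, -0.044, 0.024, -24.3, -55.2, -9.8]
[1.349, -0.043, 0.028, -24.3, -55.2, -9.8]
[1.499, -0.042, 0.031, -24.3, -55.2, -9.8]
[ 0.3782 -0.3054  0.2099]
```

Emit:
servo_tool(
  targets=[
    [0.18,-0.045,0,-5,-11,-2,1],
    [0.36,-0.045,0,-10,-22,-4,1],
    [0.54,-0.045,0.01,-15,-33,-6,1],
    [0.72,-0.045,0.01,-19,-44,-8,1],
    [0.9,-0.045,0.02,-24,-55,-10,1],
    [1.08,-0.045,0.02,-24,-55,-10,1],
    [1.26,-0.045,0.03,-24,-55,-10,1],
    [1.44,-0.045,0.03,-24,-55,-10,1],
  ],
)

```text
time_s: 3.2
eef_pos: [0.3781, -0.305, 0.2093]
eef_rot: [0.661, 0.639, 0.219, -0.326]
wrist_force: [-0.8, 0.3, -0.7]
opening: 0.999
```

```bash
python3 - <<'E'
from kin import *
G=np.array([.468,-.325,.098]);psi=-.215;B=RT(np.pi/4,psi)
t=G-.13*B[:,0]+[0,0,0.02]
w=[(B@Ro.from_rotvec([a,0,0]).as_matrix(),t) for a in (1.62,1.8,1.98,2.16,2.34,2.7,3.0,np.pi)]
rows(w);print(ctrl.get_obs()['q'])
E
```

```text
[0.173, 0.001, -0.001, -0.3, 0.5, 0.5]
[0.353, 0.001, -0.001, -0.3, 0.5, 0.5]
[0.533, 0.001, -0.001, -0.3, 0.5, 0.5]
[0.713, 0.001, -0.001, -0.3, 0.5, 0.5]
[0.893, 0.001, -0.002, -0.3, 0.5, 0.5]
[1.253, 0.001, -0.002, -0.3, 0.5, 0.5]
[1.553, 0.0, -0.002, -0.3, 0.5, 0.5]
[1.694, 0.0, -0.002, -0.3, 0.5, 0.5]
[-1.4215 -0.3694  2.3593  0.884   1.0251 -1.7623]
```

Emit:
servo_tool(
  targets=[
    [0.18,0,0,0,0,0,1],
    [0.36,0,0,0,0,0,1],
    [0.54,0,0,0,0,0,1],
    [0.72,0,0,0,0,0,1],
    [0.9,0,0,0,0,0,1],
    [1.08,0,0,0,0,0,1],
    [1.26,0,0,0,0,0,1],
    [1.44,0,0,0,0,0,1],
  ],
)

```text
time_s: 4.2
eef_pos: [0.3782, -0.3046, 0.2092]
eef_rot: [0.073, 0.917, -0.052, -0.39]
wrist_force: [0.6, 0.6, 0.3]
opening: 1.0
```

Emit:
servo_tool(
  targets=[
    [0.15,0,0,0,0,0,1],
    [0.25,0,0,0,0,0,1],
    [0.25,0,0,0,0,0,1],
    [0.25,0,0,0,0,0,1],
    [0.25,0,0,0,0,0,1],
    [0.25,0,0,0,0,0,1],
    [0.25,0,0,0,0,0,1],
    [0.25,0,0,0,0,0,1],
  ],
)

```text
time_s: 5.2
eef_pos: [0.3782, -0.3046, 0.2092]
eef_rot: [-0.042, 0.919, -0.1, -0.38]
wrist_force: [-0.7, 0.1, 0.5]
opening: 0.999
```

```bash
python3 - <<'E'
from kin import *
Rt,_=save('wrist','w2');o=ctrl.get_obs();print(o['eef_pos'],o['q'],o['dq'],Rt)
G=np.array([.468,-.325,.098])
for X in [G,G+[0,0,.09],G-[0,0,.09]]:print(wproj(Rt,X))
E
```

```text
[ 0.3782 -0.3046  0.2092] [-1.4209 -0.3697  2.3595  0.8831  1.0252 -0.0654] [-0.0006  0.0011 -0.0005  0.0015 -0.0005  0.0011] (array([[ 0.6909, -0.2152, -0.6902],
       [-0.1518, -0.9766,  0.1525],
       [-0.7068, -0.0006, -0.7074]]), array([ 0.3782, -0.3046,  0.2092]))
(array([320.2865, 237.2799]), np.float64(0.3007006136976888))
(array([320.1818, 159.7368]), np.float64(0.22053811936869067))
(array([320.3471, 282.1811]), np.float64(0.38086310802668705))
```

View pics/w2.png

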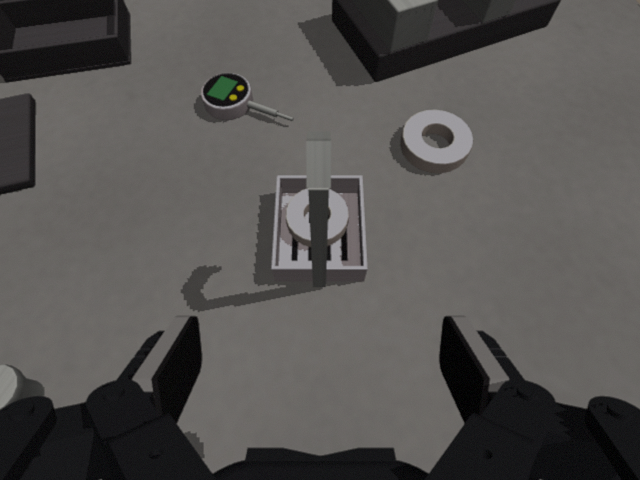

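```bash
python3 - <<'E'
import cv2
a=cv2.imread("pics/w1.png")[80:350,170:320];b=cv2.imread("pics/w2.png")[130:300,255:385]
cv2.imwrite("pics/z5.png",cv2.resize(a,None,fx=2.2,fy=2.2,interpolation=cv2.INTER_CUBIC))
cv2.imwrite("pics/z6.png",cv2.resize(b,None,fx=3.5,fy=3.5,interpolation=cv2.INTER_CUBIC))
E
```

```text
(no output)
```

View pics/z5.png

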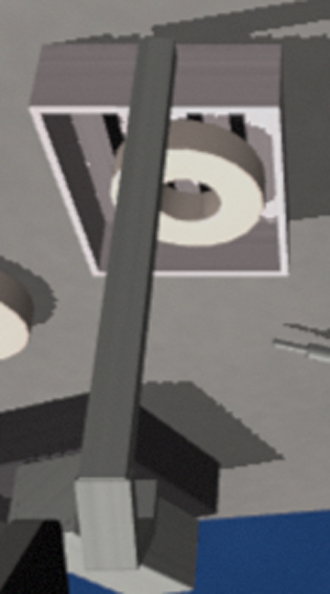

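View pics/z6.png

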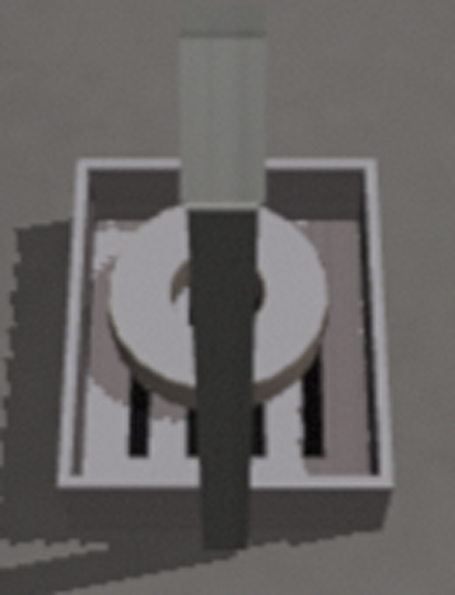

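```bash
python3 - <<'E'
from kin import *
W1=(np.array([[.6592,.207,.7229],[-.1338,.9783,-.1581],[-.74,.0075,.6726]]),np.array([.4157,-.2526,.2012]))
W2=Tq(ctrl.get_obs())
A=lambda p:wray(W1,uz(p,170,80,2.2));B=lambda p:wray(W2,uz(p,255,130,3.5))
for n,a,b in [('stemtop',(104,478),(223,207)),('foot',(155,40),(224,550)),('nearL',(33,109),(60,486)),('nearR',(280,107),(392,487)),('farL',(99,272),(80,161)),('farR',(288,273),(375,162))]:
    # NB views flipped: w1 left = -y? check both pairings
    print(n,tri(A(a),B(b)))
c=[atz(B(p),.03) for p in [(60,486),(392,487),(375,162),(80,161)]];c=np.array(c);print(c,c.mean(0))
print('stemtop@.153',atz(B((223,207)),.153),'foot@.006',atz(B((224,550)),.006))
E
```

```text
stemtop (array([ 0.4649, -0.322 ,  0.1669]), [0.0012, 0.0012])
foot (array([ 0.4635, -0.3218,  0.0104]), [0.0006, 0.0006])
nearL (array([ 0.4189, -0.3015,  0.1156]), [0.0265, 0.0265])
nearR (array([ 0.4523, -0.316 ,  0.064 ]), [0.0417, 0.0417])
farL (array([ 0.4917, -0.3189,  0.1098]), [0.0276, 0.0276])
farR (array([ 0.5385, -0.3355,  0.0625]), [0.0416, 0.0416])
[[ 0.4813 -0.2844  0.03  ]
 [ 0.4632 -0.3654  0.03  ]
 [ 0.5596 -0.3868  0.03  ]
 [ 0.5778 -0.306   0.03  ]] [ 0.5205 -0.3356  0.03  ]
stemtop@.153 [ 0.4732 -0.3249  0.153 ] foot@.006 [ 0.4647 -0.3226  0.006 ]
```

Stem top triangulates to z = 0.167 (expected 0.166). The stem axis is (0.468, -0.324) and the tray centre predicts the same; yaw ≈ -0.22. Next is the approach.

```bash
python3 - <<'E'
from kin import *
psi=-.219;B=RT(np.pi/4,psi)@FL
G=np.array([.468,-.3238,.098]);t=G+.019*B[:,0]
p0=Tq(ctrl.get_obs())[1]
rows([(B,p0+(t-p0)*.5),(B,t)])
E
```

```text
[0.001, -0.0, 0.002, 81.3, -0.2, 6.9]
[0.001, -0.0, 0.002, 162.5, -0.4, 13.7]
```

Emit:
servo_tool(
  targets=[
    [0,0,0,25,0,10,1],
    [0,0,0,50,0,13,1],
    [0,0,0,75,0,13.5,1],
    [0,0,0,100,0,13.5,1],
    [0,0,0,125,-0.4,13.5,1],
    [0,0,0,145,-0.4,13.7,1],
    [0,0,0,157,-0.4,13.7,1],
    [0,0,0,162.5,-0.4,13.7,1],
  ],
)

```text
time_s: 6.25
eef_pos: [0.4813, -0.3265, 0.084]
eef_rot: [-0.042, 0.918, -0.1, -0.38]
wrist_force: [-0.4, 0.1, 0.4]
opening: 0.998
```

```bash
python3 - <<'E'
from kin import *
Rt,_=save('wrist','w3');save('scene','s3');o=ctrl.get_obs();print(o['eef_pos'],o['q'],o['wrist_force'])
psi=-.219;B=RT(np.pi/4,psi)@FL
print(np.array([.468,-.3238,.098])+.019*B[:,0])
E
```

```text
[ 0.4812 -0.3266  0.0843] [-1.1318  0.1732  2.2202  1.2839  0.6248 -0.3941] [-0.1161 -0.1752 -0.1765]
[ 0.4811 -0.3267  0.0846]
```

View pics/w3.png

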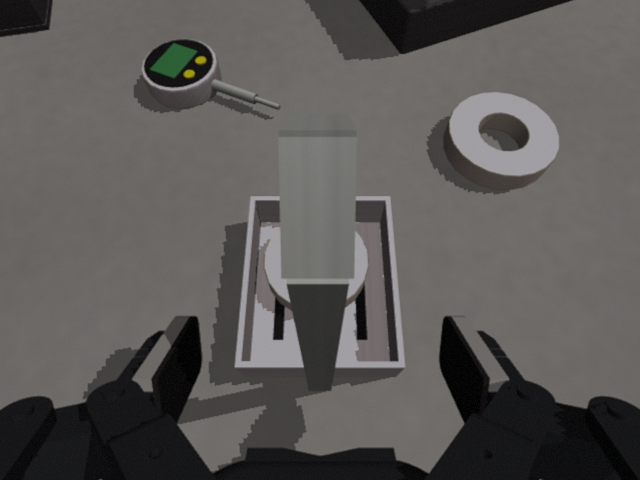

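The stem sits midway between the fingers (column ≈317), and the TCP is on target. Closing the gripper.

Emit:
servo_tool(
  targets=[
    [0,0,0,0,0,0,0.4],
    [0,0,0,0,0,0,0],
    [0,0,0,0,0,0,-0.4],
    [0,0,0,0,0,0,-0.8],
    [0,0,0,0,0,0,-1],
    [0,0,0,0,0,0,-1],
    [0,0,0,0,0,0,-1],
    [0,0,0,0,0,0,-1],
  ],
)

```text
time_s: 7.35
eef_pos: [0.4812, -0.3267, 0.0845]
eef_rot: [-0.042, 0.919, -0.1, -0.38]
wrist_force: [-5.5, 1.6, 4.5]
opening: 0.128
```

```bash
python3 - <<'E'
from kin import *
Rt,_=save('wrist','w4');o=ctrl.get_obs();print(o['eef_pos'],o['wrist_force'],o['torque'],o['opening'])
R=Rt[0];print(R.T@np.array([0,0,1])*250, R.T@np.array([0,0,1])*30)
E
```

```text
[ 0.4812 -0.3267  0.0845] [-5.0438  2.1054  4.744 ] [0.0985 0.2996 0.1715] 0.13126595261260882
[-176.7214   -0.216  -176.8319] [-21.2066  -0.0259 -21.2198]
```

View pics/w4.png

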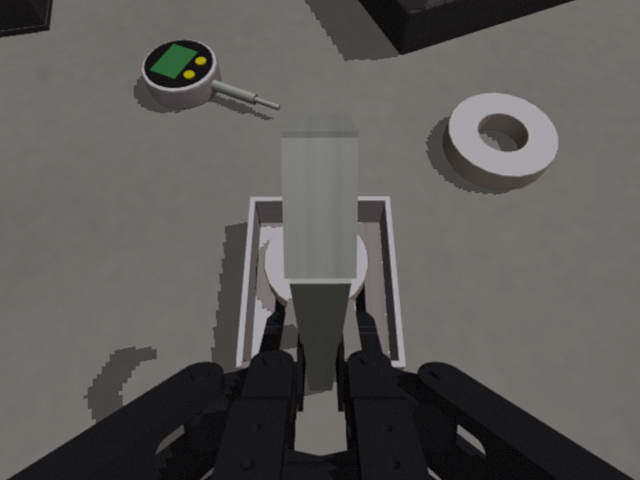

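Opening 0.13 ≈ 11 mm, so the fingers are on the 12 mm stem. Lifting gently, then checking.

Emit:
servo_tool(
  targets=[
    [0,0,0,-1.5,0,-1.5,-1],
    [0,0,0,-4,0,-4,-1],
    [0,0,0,-8,0,-8,-1],
    [0,0,0,-14,0,-14,-1],
    [0,0,0,-22,0,-22,-1],
    [0,0,0,-32,0,-32,-1],
    [0,0,0,-42,0,-42,-1],
    [0,0,0,-50,0,-50,-1],
  ],
)

```text
time_s: 8.4
eef_pos: [0.4811, -0.3267, 0.1563]
eef_rot: [-0.041, 0.919, -0.1, -0.38]
wrist_force: [0.4, -0.2, -4.2]
opening: 0.126
```

```bash
python3 - <<'E'
from kin import *
Rt,_=save('wrist','w5');save('scene','s5');o=ctrl.get_obs();print(o['eef_pos'],o['wrist_force'],o['torque'],o['opening'],o['eef_rot'],o['q'])
E
```

```text
[ 0.4816 -0.3274  0.1571] [-0.0166 -0.2201 -4.6759] [0.1069 1.0206 0.0022] 0.130568986831386 [-0.0405  0.9189 -0.1    -0.3795] [-1.132  -0.0116  2.2048  1.0512  0.7032 -0.1   ]
```

View pics/w5.png

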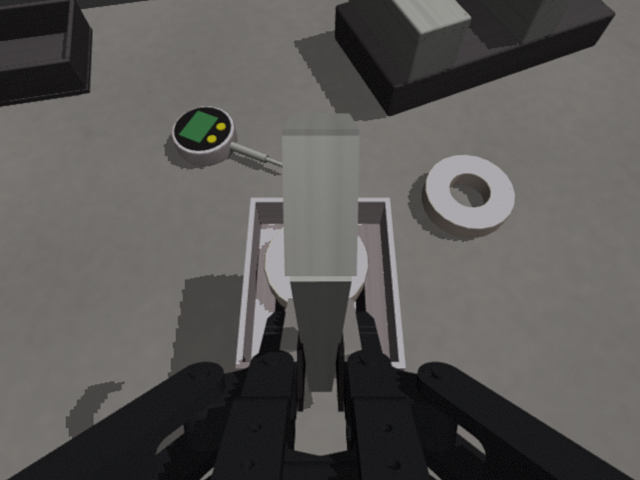

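View pics/s5.png

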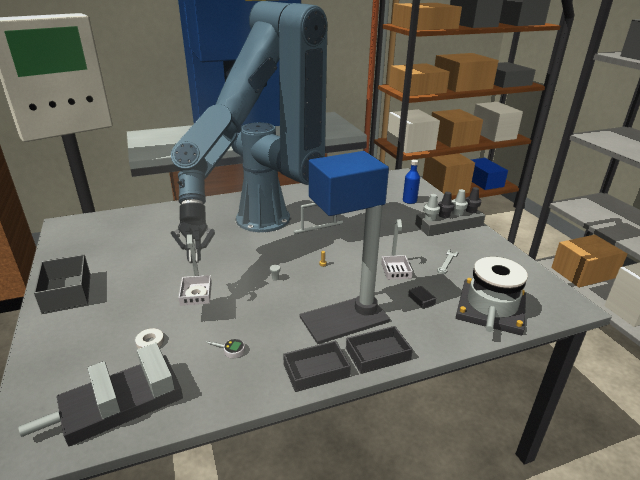

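Lifted cleanly, no slip: the view in the hand is unchanged and the force is ≈ 4.7 N. Moving to a stand-off 70 mm in front of the bar, with the hook raised.

```bash
cat >> kin.py <<'E'
def Rg(): return None
# seat in tool frame from the grasp
_q=np.array([-0.042,0.919,-0.1,-0.38]);
GR=RT(np.pi/4,-.2165)@FL
xb=np.array([np.cos(-.22),np.sin(-.22),0])
SEAT=np.array([.468,-.3238,.098])+.018*xb+[0,0,.0715]
GT=np.array([.4812,-.3267,.0845])
def seat_tool(R0=None): return (GR if R0 is None else R0).T@(SEAT-GT)
E
python3 - <<'E'
from kin import *
R,p=Tq(ctrl.get_obs())
s=R.T@(SEAT-GT);print(s,'seat now',p+R@s)
d=R[:,0];print('tilt',np.degrees(np.arccos(-d[2])),'psi',np.arctan2(d[1],d[0]),R)
pb=.083;M=np.array([.605,.017,.28]);X=np.array([np.cos(pb),np.sin(pb),0])
dpsi=pb+.22
w=[]
S0=p+R@s;S1=M-.07*X+[0,0,.032]
for i in range(1,17):
    k=i/16;k=k*k*(3-2*k)
    Rt=Ro.from_rotvec([0,0,dpsi*k]).as_matrix()@R
    S=S0+(S1-S0)*k; kz=min(1,i/10);S[2]=S0[2]+(S1[2]-S0[2])*kz*kz*(3-2*kz)
    S[0]-=.03*np.sin(np.pi*k)
    w.append((Rt,S-Rt@s))
rows(w)
print(ik(*w[-1],q0=ctrl.get_obs()['q']))
E
```

```text
[-0.0568  0.0002 -0.0634] seat now [ 0.4859 -0.3285  0.2421]
tilt 45.123955951090075 psi -0.2177042735085987 [[ 0.6919 -0.2145 -0.6894]
 [-0.1531 -0.9767  0.1504]
 [-0.7056  0.0015 -0.7086]]
[-0.002, 0.0, -0.002, -2.3, -3.6, -0.5]
[-0.009, 0.0, -0.009, -8.7, -13.8, -1.6]
[-0.02, 0.0, -0.02, -18.2, -29.6, -3.2]
[-0.033, 0.0, -0.034, -29.9, -50.2, -5.0]
[-0.05, 0.0, -0.05, -42.6, -74.7, -7.0]
[-0.068, 0.0, -0.068, -55.0, -102.4, -9.4]
[-0.087, 0.0, -0.087, -65.8, -132.4, -12.1]
[-0.107, 0.0, -0.107, -73.8, -164.0, -15.2]
[-0.127, 0.0, -0.127, -78.3, -196.0, -18.2]
[-0.146, 0.0, -0.147, -78.8, -227.6, -20.6]
[-0.164, 0.0, -0.165, -76.8, -257.5, -22.7]
[-0.18, 0.0, -0.181, -74.1, -284.6, -25.4]
[-0.194, 0.0, -0.195, -71.3, -307.6, -28.2]
[-0.205, 0.0, -0.205, -69.1, -325.4, -30.5]
[-0.211, 0.0, -0.212, -67.6, -336.8, -32.0]
[-0.214, 0.0, -0.215, -67.0, -340.9, -32.6]
(array([-0.423 , -0.3887,  2.3318,  0.6737,  0.5858,  0.6072]), np.float64(1.5334981994169301e-18))
```

Emit:
servo_tool(
  targets=[
    [-0.002,0,-0.002,-3,-4,-0.5,-1],
    [-0.01,0,-0.01,-10,-14,-1.5,-1],
    [-0.02,0,-0.02,-19,-30,-3,-1],
    [-0.033,0,-0.033,-30,-50,-5,-1],
    [-0.05,0,-0.05,-43,-75,-7,-1],
    [-0.068,0,-0.068,-55,-102,-9.5,-1],
    [-0.087,0,-0.087,-66,-132,-12,-1],
    [-0.107,0,-0.107,-74,-162,-15,-1],
  ],
)

```text
time_s: 9.5
eef_pos: [0.4748, -0.1582, 0.2195]
eef_rot: [-0.012, 0.924, -0.029, -0.382]
wrist_force: [0.4, -0.5, -4.4]
opening: 0.126
```

```bash
python3 - <<'E'
from kin import *
R,p=Tq(ctrl.get_obs());s=np.array([-0.0568,0.0002,-0.0634])
d=R[:,0];psi=np.arctan2(d[1],d[0]);print('tilt',np.degrees(np.arccos(-d[2])),'psi',psi,'seat',p+R@s)
pb=.083;M=np.array([.605,.017,.28]);X=np.array([np.cos(pb),np.sin(pb),0])
w=[];S0=p+R@s;S1=M-.07*X+[0,0,.032]
for i in range(1,9):
    k=np.sin(i/8*np.pi/2)
    Rt=Ro.from_rotvec([0,0,(pb-.002-psi)*k]).as_matrix()@R
    w.append((Rt,S0+(S1-S0)*k-Rt@s))
rows(w)
E
```

```text
tilt 45.06333413697266 psi -0.06419638055213268 seat [ 0.4794 -0.1587  0.3045]
[-0.02, 0.0, -0.02, 5.2, -33.6, -7.3]
[-0.039, 0.0, -0.039, 10.1, -66.0, -14.2]
[-0.057, 0.0, -0.057, 14.7, -95.8, -20.7]
[-0.073, 0.0, -0.073, 18.7, -121.9, -26.3]
[-0.085, 0.0, -0.085, 22.0, -143.3, -30.9]
[-0.095, 0.0, -0.095, 24.4, -159.3, -34.4]
[-0.101, 0.0, -0.101, 25.9, -169.1, -36.5]
[-0.103, 0.0, -0.103, 26.5, -172.4, -37.2]
```

Emit:
servo_tool(
  targets=[
    [-0.02,0,-0.02,5,-30,-7,-1],
    [-0.04,0,-0.04,10,-60,-14,-1],
    [-0.057,0,-0.057,14.5,-90,-20,-1],
    [-0.073,0,-0.073,18.5,-117,-26,-1],
    [-0.085,0,-0.085,22,-140,-31,-1],
    [-0.095,0,-0.095,24.5,-158,-34.5,-1],
    [-0.101,0,-0.101,26,-169,-36.5,-1],
    [-0.103,0,-0.103,26.5,-172.4,-37.2,-1],
  ],
)

```text
time_s: 10.5
eef_pos: [0.5302, 0.0119, 0.2264]
eef_rot: [0.016, 0.923, 0.039, -0.382]
wrist_force: [-0.0, 0.1, -5.3]
opening: 0.126
```

```bash
python3 - <<'E'
from kin import *
Rt,_=save('wrist','w6');save('scene','s6');save('top','t6');R,p=Rt;s=np.array([-0.0568,0.0002,-0.0634])
o=ctrl.get_obs();print(p,o['eef_pos'],'seat',p+R@s,o['wrist_force'],o['torque'],R)
M=np.array([.605,.017,.28])
for y in(-.075,-.05,0,.05,.075):print(wproj(Rt,M+y*np.array([-.083,.997,0])))
E
```

```text
[0.5302 0.0119 0.2264] [0.5305 0.0108 0.2267] seat [0.5349 0.0121 0.3114] [-0.096   0.4124 -5.0164] [-0.085   1.0369  0.0646] [[ 0.7046  0.0837 -0.7047]
 [ 0.0589 -0.9965 -0.0595]
 [-0.7072  0.0004 -0.707 ]]
(array([535.0788,  66.5714]), np.float64(0.14606175965797832))
(array([463.985 ,  66.5169]), np.float64(0.1460741667263543))
(array([321.8334,  66.4079]), np.float64(0.1460989808631062))
(array([179.7301,  66.299 ]), np.float64(0.14612379499985814))
(array([108.6966,  66.2445]), np.float64(0.14613620206823408))
```

View pics/w6.png

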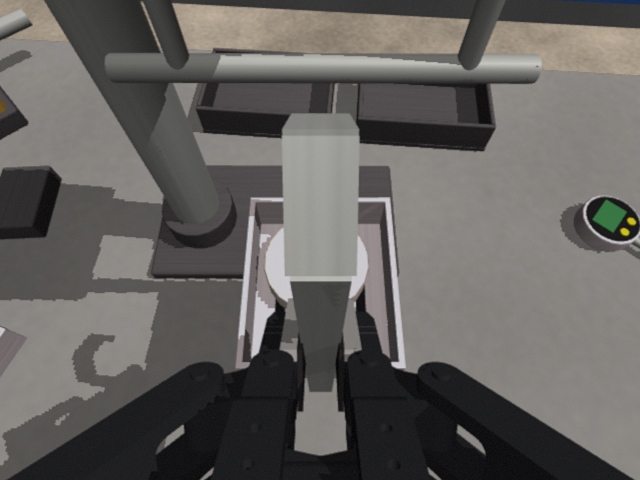

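View pics/s6.png

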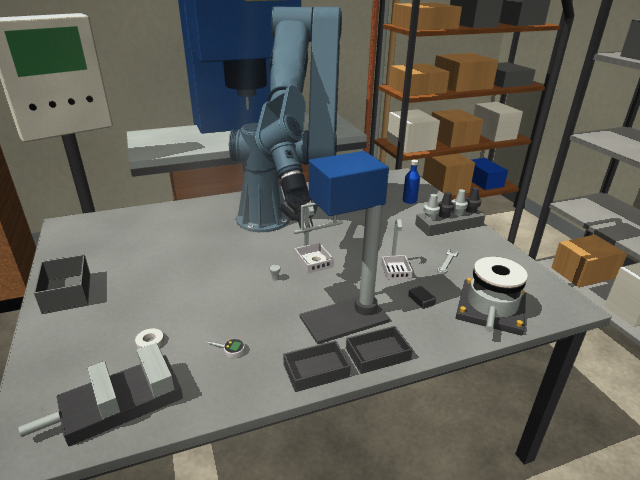

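View pics/t6.png

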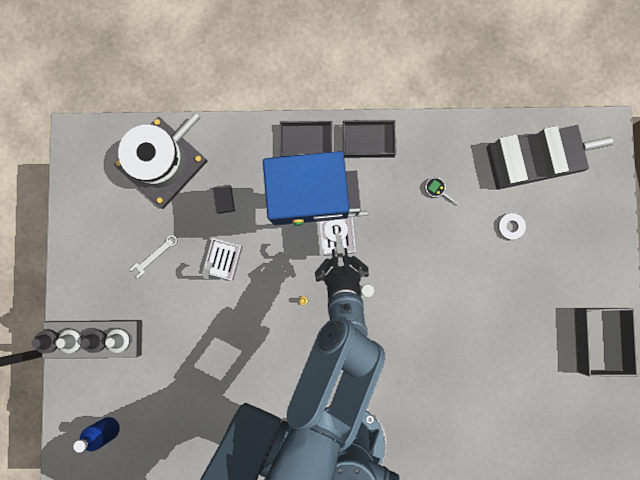

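Wrist view: the bar runs from (107,67) to (541,69), rods at (180,50) and (475,50), and the hook lies centrally between them. The prediction was within about 2–5 px. Refining the bar position from this view:

```bash
python3 - <<'E'
from kin import *
import cv2
Rt=(Tq(ctrl.get_obs())[0],np.array([.5302,.0119,.2264]))
im=cv2.imread('pics/w6.png');g=cv2.cvtColor(im,cv2.COLOR_BGR2GRAY).astype(int)
for c in (130,150,230,350,400,440,500,520): print(c,[int(v) for v in g[46:92:1,c]])
cv2.imwrite('pics/z7.png',cv2.resize(im[30:110,90:560],None,fx=1.7,fy=1.7,interpolation=cv2.INTER_CUBIC))
a,b=atz(wray(Rt,(108,67.5)),.28),atz(wray(Rt,(540,69)),.28);print(a,b,(a+b)/2,np.linalg.norm(a-b))
S=lambda p:ray('scene',uz(p,280,150,7));print('scene ends',atz(S((105,575)),.28),atz(S((435,503)),.28))
E
```

```text
130 [55, 54, 54, 54, 57, 55, 64, 93, 105, 109, 111, 111, 111, 111, 110, 108, 109, 107, 104, 101, 99, 97, 92, 90, 88, 83, 80, 78, 75, 72, 67, 64, 61, 54, 51, 44, 44, 57, 62, 63, 62, 64, 63, 66, 64, 65]
150 [43, 44, 43, 41, 43, 43, 56, 92, 106, 109, 111, 112, 109, 108, 108, 108, 107, 106, 104, 100, 97, 95, 93, 91, 88, 83, 80, 77, 76, 72, 70, 68, 61, 56, 51, 45, 42, 49, 54, 51, 54, 54, 55, 54, 56, 55]
230 [158, 158, 127, 89, 71, 52, 37, 86, 102, 111, 163, 180, 186, 183, 180, 178, 176, 172, 164, 156, 150, 144, 137, 130, 125, 120, 114, 107, 100, 92, 85, 77, 67, 60, 51, 46, 43, 68, 75, 75, 77, 75, 77, 78, 76, 77]
350 [138, 135, 132, 134, 132, 138, 137, 117, 100, 107, 157, 176, 178, 185, 187, 187, 185, 184, 178, 168, 158, 150, 143, 135, 129, 125, 117, 112, 104, 97, 89, 84, 73, 64, 55, 46, 41, 65, 79, 84, 83, 82, 83, 82, 83, 84]
400 [136, 135, 137, 141, 143, 141, 139, 123, 105, 102, 105, 105, 109, 166, 186, 189, 191, 189, 180, 172, 161, 154, 144, 137, 132, 124, 116, 112, 105, 98, 93, 85, 80, 68, 58, 50, 40, 42, 69, 79, 76, 78, 78, 78, 80, 79]
440 [149, 152, 152, 153, 154, 156, 157, 133, 105, 100, 104, 106, 105, 105, 103, 103, 110, 172, 186, 177, 167, 157, 149, 140, 133, 127, 120, 113, 106, 100, 94, 89, 81, 73, 61, 54, 45, 35, 27, 27, 43, 71, 76, 75, 79, 79]
500 [139, 140, 143, 146, 146, 146, 144, 143, 148, 154, 161, 168, 171, 176, 180, 187, 191, 196, 189, 181, 173, 163, 154, 145, 136, 128, 121, 115, 109, 101, 95, 90, 83, 76, 68, 56, 49, 81, 127, 140, 141, 139, 139, 140, 137, 140]
520 [149, 152, 152, 150, 146, 149, 147, 148, 148, 153, 160, 167, 172, 177, 180, 185, 192, 196, 192, 183, 175, 165, 156, 148, 137, 129, 122, 114, 109, 104, 96, 91, 83, 77, 65, 53, 49, 64, 126, 140, 140, 138, 139, 138, 138, 140]
[0.5982 0.0917 0.28  ] [ 0.6101 -0.0595  0.28  ] [0.6041 0.0161 0.28  ] 0.15166245169389206
scene ends [ 0.6118 -0.0544  0.28  ] [0.6    0.0917 0.28  ]
```

View pics/z7.png

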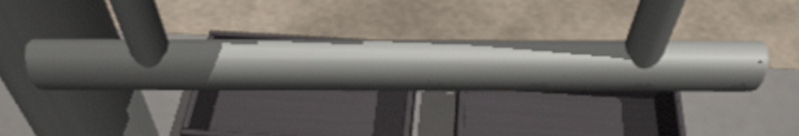

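```bash
python3 - <<'E'
from kin import *
I=(np.eye(3),np.zeros(3))
# basket axes in tool frame, theta=45.1
R=GR; zb=R.T@[0,0,1.]; xb_=R.T@xb; yb=np.cross(zb,xb_)
s=np.array([-0.0568,0.0002,-0.0634]);g=s-.018*xb_-.0715*zb
P=lambda x,y,z:wproj(I,g+x*xb_+y*yb+z*zb)[0]
print('grip',g)
print('stem top -x edge',P(-.004,.006,.068),P(-.004,-.006,.068),'obs (286..356, 278)')
print('hook apex',P(.018,.007,.0905),P(.018,-.007,.0905),'obs top edge 283..358,row~131/113')
print('near rim',P(.004,.042,-.068),P(.004,-.042,-.068),'obs (236,366),(404,366)')
print('far rim',P(.104,.042,-.068),P(.104,-.042,-.068),'obs (250,199),(390,199)')
E
python3 - <<'E'
import cv2
a=cv2.imread("pics/w6.png")[100:300,265:375]
cv2.imwrite("pics/z8.png",cv2.resize(a,None,fx=3,fy=3,interpolation=cv2.INTER_CUBIC))
E
```

```text
grip [-0.019   0.0001 -0.0001]
stem top -x edge [285.9307 285.0508] [348.7196 285.2675] obs (286..356, 278)
hook apex [275.4371 113.1167] [359.3206 113.3337] obs top edge 283..358,row~131/113
near rim [233.8374 367.5861] [404.6563 368.2468] obs (236,366),(404,366)
far rim [250.1815 196.0073] [389.9118 196.4271] obs (250,199),(390,199)
```

View pics/z8.png

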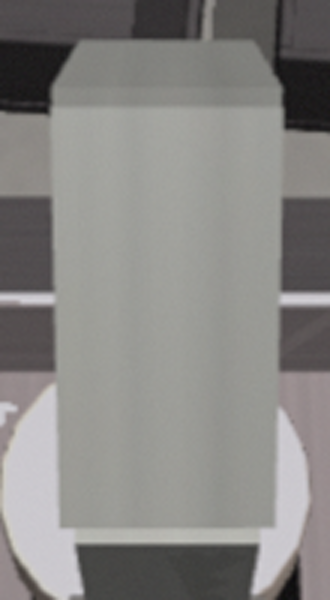

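The prediction agrees with the image within about 1 mm. Moving 69 mm forward at this height puts the hook over the bar.

```bash
cat >> kin.py <<'E'
ST=np.array([-0.0568,0.0002,-0.0634])
BAR=np.array([.6043,.0165,.28]);PB=.0786
def sstat():
    o=ctrl.get_obs();R,p=Tq(o);S=p+R@ST;e=S-BAR;c,s=np.cos(PB),np.sin(PB)
    zb=R@(GR.T@[0,0,1.]);xbw=R@(GR.T@xb)
    print('t',o['time_s'],'tcp',p,'seat in bar axes mm',np.round([1000*(c*e[0]+s*e[1]),1000*(-s*e[0]+c*e[1]),1000*e[2]],1),'F',np.round(o['wrist_force'],2),'T',np.round(o['torque'],3),'open',round(float(o['opening']),3),'lean deg',round(float(np.degrees(np.arcsin(-xbw[2]))),2),'byaw',round(float(np.arctan2(xbw[1],xbw[0])),3))
    return R,p,S
E
python3 - <<'E'
from kin import *
R,p,S=sstat()
T=BAR+[0,0,.0315]
rows([(R,p+(T-S)*.5),(R,p+(T-S))])
E
```

```text
t 10.65 tcp [0.5305 0.0108 0.2267] seat in bar axes mm [-69.4   0.   31.7] F [-0.1   0.41 -5.02] T [-0.085  1.037  0.065] open 0.128 lean deg -0.03 byaw 0.079
[0.0, 0.0, 0.0, 24.6, 0.1, -24.4]
[0.0, 0.0, 0.0, 49.3, 0.3, -48.9]
```

Emit:
servo_tool(
  targets=[
    [0,0,0,3,0,-3,-1],
    [0,0,0,8,0,-8,-1],
    [0,0,0,15,0,-15,-1],
    [0,0,0,23,0,-23,-1],
    [0,0,0,31,0,-31,-1],
    [0,0,0,39,0,-39,-1],
    [0,0,0,46,0,-45.5,-1],
    [0,0,0,49.5,0,-49,-1],
  ],
)

```text
time_s: 11.65
eef_pos: [0.6005, 0.0167, 0.2263]
eef_rot: [0.016, 0.923, 0.038, -0.382]
wrist_force: [-0.4, -0.1, -4.6]
opening: 0.127
```

```bash
python3 - <<'E'
from kin import *
save('wrist','w7');save('scene','s7');sstat()
im=cv2.imread('pics/s7.png')[140:300,250:400];cv2.imwrite('pics/z9.png',cv2.resize(im,None,fx=4,fy=4,interpolation=cv2.INTER_CUBIC)[:600])
E
```

```text
t 11.75 tcp [0.6003 0.0166 0.2264] seat in bar axes mm [ 0.6  0.3 31.3] F [-0.26 -0.09 -4.57] T [-0.038  1.058 -0.003] open 0.126 lean deg -0.02 byaw 0.079
```

View pics/w7.png

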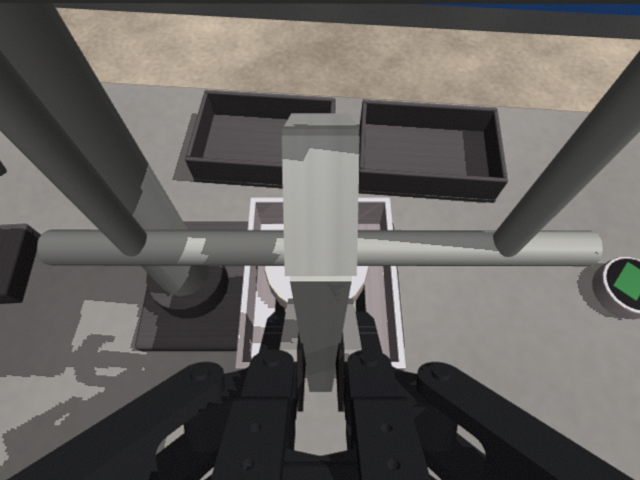

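View pics/z9.png

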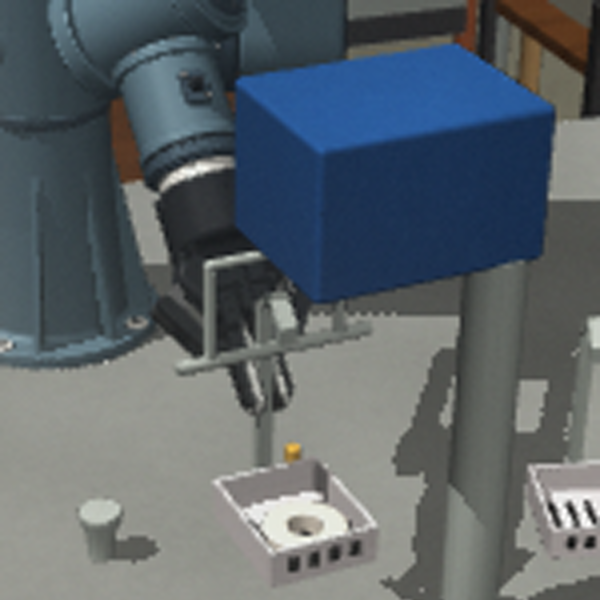

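```bash
python3 - <<'E'
from kin import *
R,p,S=sstat();W=(R,p)
for z in(.275,.28,.285):print(wproj(W,[BAR[0],BAR[1],z]))
im=cv2.imread('pics/w7.png');g=cv2.cvtColor(im,cv2.COLOR_BGR2GRAY).astype(int)
for c in (80,220,420,560): print(c,[int(v) for v in g[224:274,c]])
A=(R,np.array([.5302,.0119,.2264]))
for a,b in [((108,67.5),(40,248)),((540,69),(601,247.5))]: print(tri(wray(A,a),wray(W,b)))
E
```

```text
t 11.75 tcp [0.6003 0.0166 0.2264] seat in bar axes mm [ 0.6  0.3 31.3] F [-0.26 -0.09 -4.57] T [-0.038  1.058 -0.003] open 0.126 lean deg -0.02 byaw 0.079
(array([319.6372, 255.4558]), np.float64(0.11829747733576172))
(array([319.6253, 247.8222]), np.float64(0.1138439100556739))
(array([319.6124, 239.5669]), np.float64(0.10939034277558614))
80 [144, 144, 143, 146, 146, 114, 89, 94, 105, 110, 111, 113, 116, 118, 120, 120, 120, 120, 118, 117, 117, 116, 115, 114, 113, 111, 111, 106, 105, 103, 100, 98, 97, 94, 92, 86, 82, 79, 76, 71, 63, 74, 89, 92, 93, 92, 93, 94, 95, 94]
220 [83, 81, 85, 83, 82, 80, 81, 88, 101, 106, 109, 114, 114, 115, 116, 119, 119, 120, 118, 117, 117, 116, 116, 115, 115, 112, 111, 109, 106, 105, 101, 99, 97, 96, 93, 89, 86, 81, 79, 75, 65, 67, 76, 62, 51, 51, 52, 51, 51, 50]
420 [152, 152, 152, 152, 152, 149, 106, 84, 95, 101, 104, 107, 111, 111, 112, 115, 115, 114, 116, 155, 182, 190, 190, 189, 188, 186, 181, 174, 169, 162, 155, 149, 145, 139, 134, 126, 118, 110, 101, 93, 81, 68, 134, 152, 153, 152, 150, 150, 151, 152]
560 [144, 143, 143, 142, 143, 142, 120, 118, 138, 152, 158, 163, 165, 169, 174, 179, 180, 182, 183, 183, 185, 185, 187, 189, 189, 191, 187, 180, 175, 168, 161, 155, 149, 142, 137, 129, 121, 114, 105, 97, 88, 77, 128, 145, 146, 145, 145, 146, 144, 144]
(array([0.5974, 0.0915, 0.281 ]), [0.0005, 0.0005])
(array([ 0.6108, -0.0602,  0.2796]), [0.0004, 0.0004])
```

Triangulating the bar from the two wrist views gives z = 0.280 and x within 0.5 mm. The hook seat is 0.6 mm off in x and 31 mm above. Lowering to contact.

Emit:
servo_tool(
  targets=[
    [0,0,0,2,0,2,-1],
    [0,0,0,5,0,5,-1],
    [0,0,0,9,0,9,-1],
    [0,0,0,13,0,13,-1],
    [0,0,0,16.5,0,16.5,-1],
    [0,0,0,19.5,0,19.5,-1],
    [0,0,0,22,0,22,-1],
    [0,0,0,24,0,24,-1],
  ],
)

```text
time_s: 12.75
eef_pos: [0.6004, 0.0166, 0.1923]
eef_rot: [0.016, 0.923, 0.038, -0.382]
wrist_force: [-0.4, -0.6, -3.9]
opening: 0.129
```

```bash
python3 - <<'E'
from kin import *
save('wrist','w8');R,p,S=sstat()
# next: down 30 mm and lean 6 deg about bar axis through seat
w=[]
yb=np.array([-np.sin(PB),np.cos(PB),0])
for i in range(1,9):
    k=i/8;Rt=Ro.from_rotvec(yb*np.radians(6*k)).as_matrix()@R
    w.append((Rt,S+[-.0006*k,0,-.03*k]-Rt@ST))
rows(w)
E
```

```text
t 12.8 tcp [0.6002 0.0166 0.1919] seat in bar axes mm [ 0.6  0.3 -3.1] F [-0.65 -0.48 -4.3 ] T [-0.092  1.052 -0.067] open 0.123 lean deg -0.01 byaw 0.079
[0.0, -0.013, -0.0, 1.8, -0.0, 3.4]
[0.0, -0.026, -0.0, 3.5, -0.0, 6.9]
[0.0, -0.039, -0.0, 5.3, -0.0, 10.3]
[0.0, -0.052, -0.0, 7.0, -0.1, 13.7]
[0.0, -0.065, -0.0, 8.7, -0.1, 17.1]
[0.0, -0.079, -0.0, 10.4, -0.1, 20.5]
[0.0, -0.092, -0.0, 12.2, -0.1, 23.9]
[0.0, -0.105, -0.0, 13.9, -0.1, 27.2]
```

View pics/w8.png

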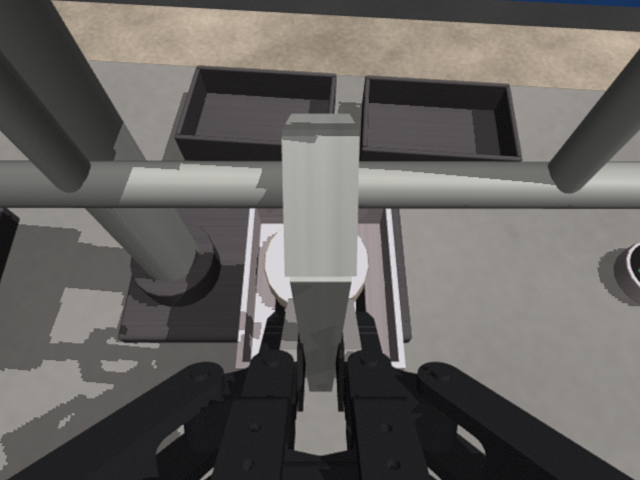

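Contact has begun. Following it down 30 mm while leaning 6° about the bar.

Emit:
servo_tool(
  targets=[
    [0,-0.008,0,1,0,2,-1],
    [0,-0.02,0,2.7,0,5.2,-1],
    [0,-0.035,0,4.7,0,9.2,-1],
    [0,-0.05,0,6.7,0,13.2,-1],
    [0,-0.065,0,8.7,0,17.1,-1],
    [0,-0.08,0,10.6,0,20.9,-1],
    [0,-0.095,0,12.6,0,24.7,-1],
    [0,-0.105,0,13.9,0,27.2,-1],
  ],
)

```text
time_s: 13.8
eef_pos: [0.5909, 0.0157, 0.1628]
eef_rot: [0.018, 0.902, 0.037, -0.43]
wrist_force: [-1.0, -0.8, -1.3]
opening: 0.123
```

```bash
python3 - <<'E'
from kin import *
save('scene','s9');R,p,S=sstat()
w=[];yb=np.array([-np.sin(PB),np.cos(PB),0])
for i in range(1,9):
    k=i/8;Rt=Ro.from_rotvec(yb*np.radians(5*k)).as_matrix()@R
    w.append((Rt,S+[0,0,-.017*k]-Rt@ST))
rows(w[3::4])
im=cv2.imread('pics/s9.png')[140:300,250:400];cv2.imwrite('pics/z10.png',cv2.resize(im,None,fx=3.7,fy=3.7,interpolation=cv2.INTER_CUBIC))
E
```

```text
t 13.85 tcp [0.5908 0.0158 0.1626] seat in bar axes mm [  0.1   0.2 -33.4] F [-0.81 -0.08 -1.49] T [-0.042  0.597 -0.064] open 0.123 lean deg 6.07 byaw 0.079
[0.0, -0.044, -0.0, 3.8, -0.0, 7.8]
[0.0, -0.087, -0.0, 7.5, -0.0, 15.4]
```

View pics/z10.png

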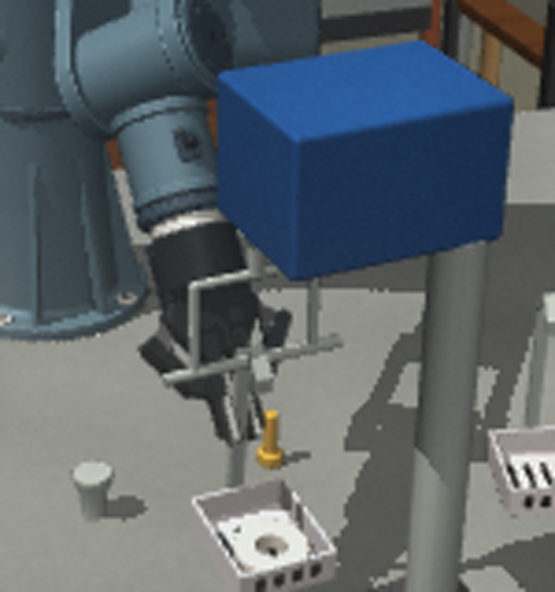

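Emit:
servo_tool(
  targets=[
    [0,-0.007,0,0.7,0,1.3,-1],
    [0,-0.017,0,1.6,0,3.2,-1],
    [0,-0.028,0,2.5,0,5,-1],
    [0,-0.039,0,3.4,0,7,-1],
    [0,-0.05,0,4.4,0,9,-1],
    [0,-0.061,0,5.3,0,11,-1],
    [0,-0.068,0,5.9,0,12.2,-1],
    [0,-0.07,0,6.1,0,12.5,-1],
  ],
)

```text
time_s: 14.85
eef_pos: [0.585, 0.0152, 0.15]
eef_rot: [0.019, 0.886, 0.036, -0.462]
wrist_force: [-1.1, -0.4, -0.7]
opening: 0.124
```

```bash
cat >> kin.py <<'E'
def avg(n=12):
    F=[];T=[]
    for _ in range(n):
        ctrl.camera('wrist');o=ctrl.get_obs();F.append(o['wrist_force']);T.append(o['torque'])
    F=np.array(F);T=np.array(T);print('avgF',F.mean(0),'+-',F.std(0)/n**.5,'avgT',T.mean(0),'+-',T.std(0)/n**.5)
E
python3 - <<'E'
from kin import *
sstat();avg();R,p,S=sstat()
E
```

```text
t 14.85 tcp [0.585  0.0152 0.15  ] seat in bar axes mm [  0.1   0.2 -47.1] F [-1.11 -0.37 -0.65] T [-0.037  0.404  0.064] open 0.124 lean deg 10.08 byaw 0.079
avgF [-1.1685  0.1027 -0.2934] +- [0.1168 0.1221 0.1435] avgT [-0.0212  0.3953  0.013 ] +- [0.0061 0.0101 0.0069]
t 15.45 tcp [0.585  0.0152 0.15  ] seat in bar axes mm [  0.1   0.2 -47.1] F [-0.86  0.23 -0.13] T [-0.048  0.348  0.02 ] open 0.123 lean deg 10.07 byaw 0.079
```

Fz is almost gone, but Fx ≈ -1.2 N and a residual moment remain. Checking the in-hand view and the seating before going further.

```bash
python3 - <<'E'
from kin import *
Rt,_=save('wrist','w10');save('scene','s10')
im=cv2.imread('pics/s10.png')[150:320,250:400];cv2.imwrite('pics/z11.png',cv2.resize(im,None,fx=3.5,fy=3.5,interpolation=cv2.INTER_CUBIC))
for dz in (-.040,-.047,-.052):
  for y in(-.075,.0,.075):print(dz,y,wproj(Rt,BAR+[0,0,dz]+y*np.array([-np.sin(PB),np.cos(PB),0]))[0])
E
```

```text
-0.04 -0.075 [711.1684 165.3751]
-0.04 0.0 [318.7775 163.929 ]
-0.04 0.075 [-73.0171 162.485 ]
-0.047 -0.075 [680.723  180.9274]
-0.047 0.0 [318.8712 179.5828]
-0.047 0.075 [-42.4735 178.2401]
-0.052 -0.075 [661.725 190.632]
-0.052 0.0 [318.9297 189.3517]
-0.052 0.075 [-23.4105 188.0732]
```

View pics/w10.png

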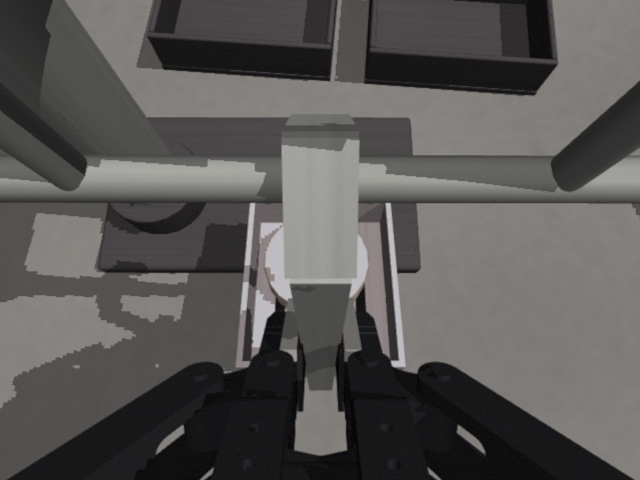

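View pics/z11.png

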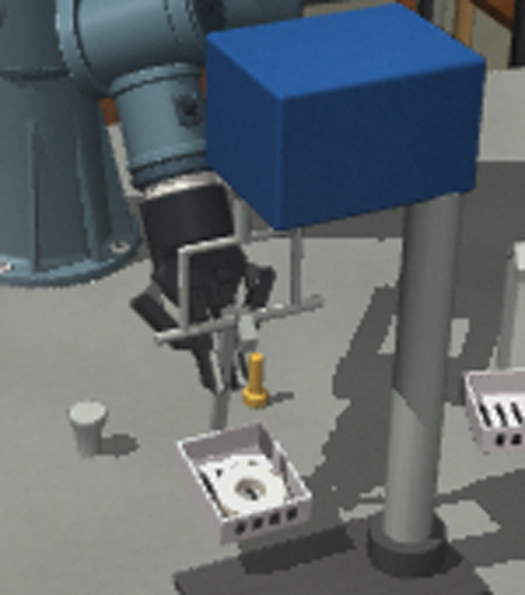

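The grip is unchanged and the bar sits at the predicted sink (≈47 mm). Continuing to about 13° lean and 50 mm sink.

```bash
cat >> kin.py <<'E'
def mv(lean,dz,dx=0,n=2):
    R,p=Tq(ctrl.get_obs());S=p+R@ST
    yb=np.array([-np.sin(PB),np.cos(PB),0]);xs=np.array([np.cos(PB),np.sin(PB),0])
    w=[]
    for k in [(i+1)/n for i in range(n)]:
        Rt=Ro.from_rotvec(yb*np.radians(lean*k)).as_matrix()@R
        w.append((Rt,S+dx*k*xs+np.array([0,0,dz*k])-Rt@ST))
    rows(w)
E
python3 - <<'E'
from kin import *
mv(3,-.003)
E
```

```text
[0.0, -0.026, -0.0, -0.4, -0.0, 2.3]
[0.0, -0.052, -0.0, -0.9, -0.0, 4.6]
```

Emit:
servo_tool(
  targets=[
    [0,-0.006,0,-0.1,0,0.6,-1],
    [0,-0.014,0,-0.2,0,1.2,-1],
    [0,-0.022,0,-0.4,0,2,-1],
    [0,-0.03,0,-0.5,0,2.7,-1],
    [0,-0.038,0,-0.6,0,3.4,-1],
    [0,-0.046,0,-0.8,0,4.1,-1],
    [0,-0.05,0,-0.9,0,4.5,-1],
    [0,-0.052,0,-0.9,0,4.6,-1],
  ],
)

```text
time_s: 16.55
eef_pos: [0.5807, 0.0149, 0.1482]
eef_rot: [0.02, 0.874, 0.036, -0.485]
wrist_force: [-1.2, 0.2, 0.6]
opening: 0.127
```

```bash
python3 - <<'E'
from kin import *
sstat();avg(16)
print('back 2 deg');mv(-2,0);print('x -1mm');mv(0,0,-.001,1)
E
```

```text
t 16.55 tcp [0.5807 0.0149 0.1482] seat in bar axes mm [  0.1   0.2 -50.1] F [-1.18  0.2   0.55] T [-0.042  0.388 -0.044] open 0.127 lean deg 13.06 byaw 0.079
avgF [-1.4332  0.2346  0.0048] +- [0.1248 0.097  0.1221] avgT [-0.0259  0.3301  0.0189] +- [0.007  0.0053 0.0082]
back 2 deg
[-0.0, 0.017, 0.0, 1.1, 0.0, -1.0]
[-0.0, 0.035, 0.0, 2.2, 0.0, -2.0]
x -1mm
[0.0, 0.0, 0.0, -0.5, -0.0, 0.8]
```

Fz is now zero. Fx = -1.4 N is left; I'll probe whether it is a sideways mismatch or friction by shifting 1.5 mm towards -x.

Emit:
servo_tool(
  targets=[
    [0,0,0,-0.2,0,0.3,-1],
    [0,0,0,-0.4,0,0.6,-1],
    [0,0,0,-0.6,0,0.9,-1],
    [0,0,0,-0.8,0,1.2,-1],
    [0,0,0,-0.8,0,1.2,-1],
    [0,0,0,-0.8,0,1.2,-1],
    [0,0,0,-0.8,0,1.2,-1],
    [0,0,0,-0.8,0,1.2,-1],
  ],
)

```text
time_s: 18.35
eef_pos: [0.5798, 0.0146, 0.1487]
eef_rot: [0.02, 0.874, 0.036, -0.484]
wrist_force: [5.9, 1.2, -0.6]
opening: 0.127
```

```bash
python3 - <<'E'
from kin import *
avg(16);sstat()
E
```

```text
avgF [ 5.1897  1.3971 -0.0316] +- [0.1157 0.119  0.0948] avgT [ 0.0898 -0.0875  0.1319] +- [0.0053 0.009  0.0065]
t 19.15 tcp [0.5798 0.0147 0.1487] seat in bar axes mm [ -1.    0.1 -49.6] F [4.58 1.5  0.52] T [ 0.087 -0.14   0.121] open 0.127 lean deg 12.99 byaw 0.078
```

The contact is stiff sideways: 1 mm gives 6.6 N. The zero-force point is therefore about 0.2 mm from the earlier spot, and the moment balances there at about 13°. Moving 0.8 mm back and rechecking.

Emit:
servo_tool(
  targets=[
    [0,0,0,0.2,0,-0.3,-1],
    [0,0,0,0.4,0,-0.6,-1],
    [0,0,0,0.4,0,-0.65,-1],
    [0,0,0,0.4,0,-0.65,-1],
    [0,0,0,0.4,0,-0.65,-1],
    [0,0,0,0.4,0,-0.65,-1],
    [0,0,0,0.4,0,-0.65,-1],
    [0,0,0,0.4,0,-0.65,-1],
  ],
)

```text
time_s: 20.15
eef_pos: [0.5804, 0.0147, 0.1486]
eef_rot: [0.02, 0.874, 0.036, -0.484]
wrist_force: [0.9, 0.4, 0.1]
opening: 0.127
```

```bash
python3 - <<'E'
from kin import *
avg(16);sstat()
E
```

```text
avgF [0.386  1.0237 0.1319] +- [0.1278 0.1217 0.1069] avgT [0.0298 0.235  0.1006] +- [0.0061 0.0087 0.0083]
t 20.95 tcp [0.5805 0.0147 0.1487] seat in bar axes mm [ -0.2   0.1 -49.6] F [0.5  1.22 0.38] T [0.091 0.259 0.142] open 0.13 lean deg 12.99 byaw 0.078
```

Forces are near zero at 13° lean. Releasing the grip in small opening steps.

Emit:
servo_tool(
  targets=[
    [0,0,0,0,0,0,-0.74],
    [0,0,0,0,0,0,-0.72],
    [0,0,0,0,0,0,-0.7],
    [0,0,0,0,0,0,-0.67],
    [0,0,0,0,0,0,-0.64],
    [0,0,0,0,0,0,-0.6],
    [0,0,0,0,0,0,-0.55],
    [0,0,0,0,0,0,-0.5],
  ],
)

```text
time_s: 21.95
eef_pos: [0.5805, 0.0147, 0.1487]
eef_rot: [0.02, 0.874, 0.036, -0.484]
wrist_force: [-0.8, 1.7, 0.4]
opening: 0.252
```

```bash
python3 - <<'E'
from kin import *
save('wrist','w11');sstat();avg(10)
save('wrist','w12')
a=cv2.imread('pics/w11.png');b=cv2.imread('pics/w12.png');print(np.abs(a.astype(int)-b).mean(), np.abs(a.astype(int)-b)[100:420,230:410].mean())
E
```

```text
t 22.0 tcp [0.5805 0.0147 0.1486] seat in bar axes mm [ -0.2   0.1 -49.6] F [-0.81 -0.23  0.13] T [-0.038  0.217  0.021] open 0.253 lean deg 13.0 byaw 0.078
avgF [-0.1468 -0.0627 -0.0183] +- [0.1347 0.164  0.211 ] avgT [-0.0254  0.2461 -0.0163] +- [0.0082 0.0097 0.009 ]
1.2932150607638888 1.241238425925926
```

View pics/w12.png

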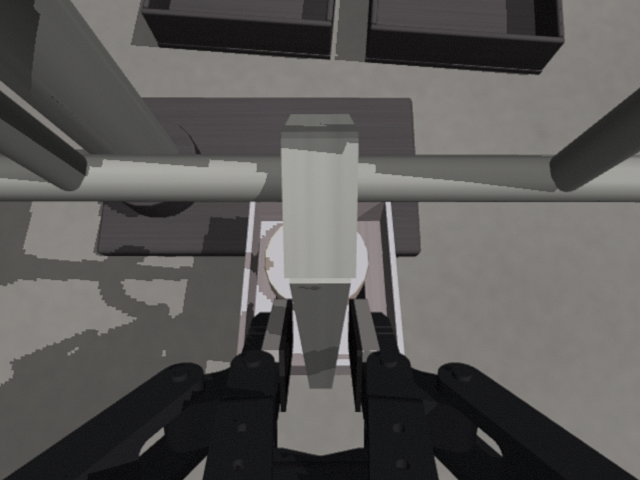

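Released: the forces are zero and the basket hasn't moved. Opening further, then withdrawing straight back.

Emit:
servo_tool(
  targets=[
    [0,0,0,0,0,0,-0.4],
    [0,0,0,0,0,0,-0.25],
    [0,0,0,0,0,0,-0.1],
    [0,0,0,-2.5,0,4,0],
    [0,0,0,-8,0,13,0],
    [0,0,0,-16,0,25,0],
    [0,0,0,-26,0,41,0],
    [0,0,0,-37,0,59,0],
  ],
)

```text
time_s: 23.55
eef_pos: [0.5099, 0.0091, 0.1485]
eef_rot: [0.02, 0.874, 0.036, -0.484]
wrist_force: [-0.7, 0.0, 0.4]
opening: 0.498
```

Emit:
servo_tool(
  targets=[
    [0,0,0,-15,0,15,0],
    [0,0,0,-30,0,30,0],
    [0,0,0,-45,0,45,0],
    [0,0,0,-60,0,60,0],
    [0,0,0,-70,0,70,0],
    [0,0,0,-75,0,75,0],
    [0,0,0,-75,0,75,0],
    [0,0,0,-75,0,75,0],
  ],
)

```text
time_s: 24.55
eef_pos: [0.4071, 0.0006, 0.1724]
eef_rot: [0.02, 0.874, 0.036, -0.484]
wrist_force: [-1.2, 0.3, -0.5]
opening: 0.501
```

```bash
python3 - <<'E'
from kin import *
save('wrist','w13');save('scene','s13')
for _ in range(10): ctrl.camera('top')
save('wrist','w14');save('top','t14');o=ctrl.get_obs();print(o['time_s'],o['eef_pos'],o['wrist_force'])
a=cv2.imread('pics/w13.png').astype(int);b=cv2.imread('pics/w14.png');d=np.abs(a-b);print(d.mean(),d.max())
im=cv2.imread('pics/s13.png')[150:320,250:400];cv2.imwrite('pics/z13.png',cv2.resize(im,None,fx=3.5,fy=3.5,interpolation=cv2.INTER_CUBIC))
E
```

```text
25.25 [0.4069 0.0006 0.1724] [ 0.3795  0.4682 -0.1866]
1.4966493055555556 53
```

View pics/w14.png

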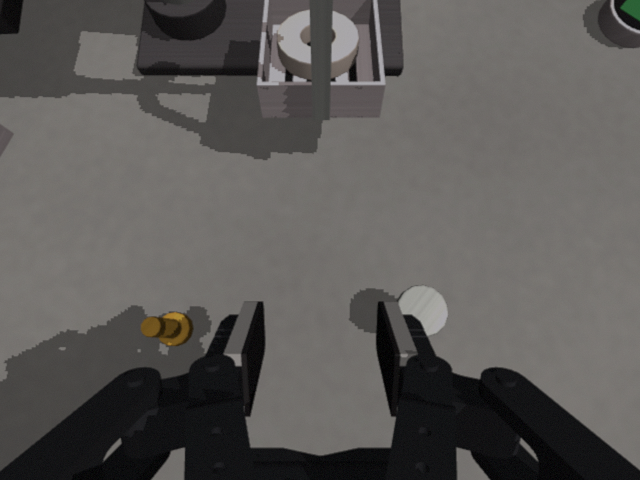

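View pics/z13.png

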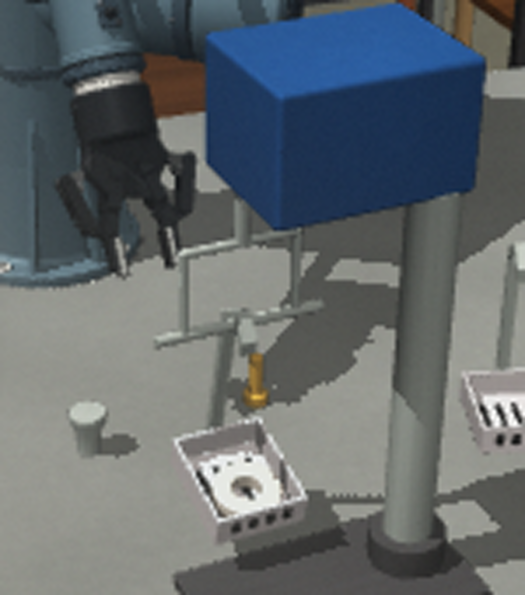

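View pics/t14.png

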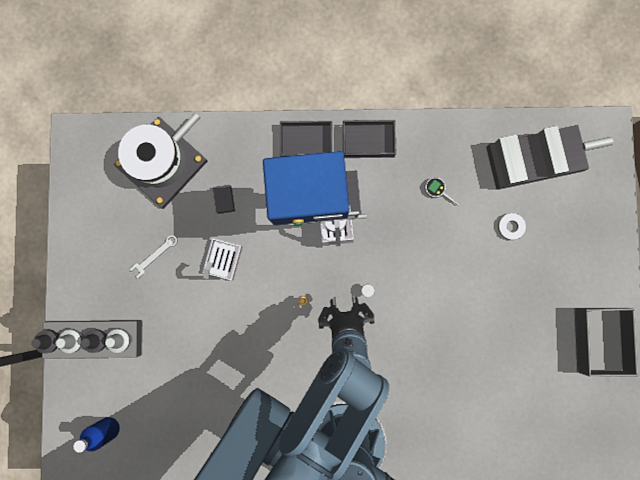

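The basket hangs freely with the ring inside, bystanders are where they were, and the gripper is clear. One more stillness check, then I hand in.

```bash
python3 - <<'E'
from kin import *
P=[ctrl.camera('wrist')['pixels'].astype(int) for _ in range(12)]
r=[round(float(np.abs(x-P[0])[0:130,250:400].mean()),2) for x in P];q=[round(float(np.abs(x-P[0])[150:280,450:600].mean()),2) for x in P]
print(r,q)
def rim(g):
    m=(g.astype(np.uint8).min(2)>150).astype(np.uint8);ys,xs=np.nonzero(m[60:110,250:400]);return ys.mean().round(2),xs.mean().round(2)
print([rim(x) for x in P])
S=[ctrl.camera('scene')['pixels'].astype(int) for _ in range(3)]
print([round(float(np.abs(x-S[0])[230:310,290:345].mean()),2) for x in S],ctrl.get_obs()['time_s'])
E
```

```text
[0.0, 1.16, 1.21, 1.23, 1.23, 1.21, 1.2, 1.17, 1.14, 1.13, 1.11, 1.1] [0.0, 0.97, 0.97, 0.97, 0.98, 0.97, 0.97, 0.96, 0.97, 0.97, 0.97, 0.97]
[(np.float64(17.1), np.float64(68.16)), (np.float64(17.08), np.float64(67.92)), (np.float64(17.09), np.float64(67.59)), (np.float64(17.18), np.float64(67.63)), (np.float64(17.09), np.float64(67.35)), (np.float64(17.1), np.float64(67.77)), (np.float64(17.1), np.float64(67.79)), (np.float64(17.06), np.float64(68.02)), (np.float64(17.04), np.float64(68.27)), (np.float64(17.03), np.float64(67.82)), (np.float64(17.11), np.float64(68.04)), (np.float64(17.11), np.float64(68.23))]
[0.0, 0.83, 0.84] 26.0
```

Only a tiny residual motion remains, about 0.1 px, which is under a tenth of a millimetre. Handing in.

```bash
python3 -c "
from bench import ctrl
print(ctrl.hand_in())"
```

```text
the job is handed in; nothing more can be done
None
```

The loaded basket (on the robot's right) is hanging by its hook on the stirrup bar with the ring inside. I handed the job in at 26 s of the 61 s allowed.

**What I did:** I gripped the stem from its free side at 45° with the wrist half-turned, because joint 6 would otherwise have run into its limit. I brought the hook over the bar and followed the spring down about 50 mm while leaning the basket 13° about the bar. I let go in small opening steps once the forces on the gripper read zero, then backed away.

**Last checks:**
- **Basket:** pictures taken after letting go show the hook on the bar between the rods and the ring inside the tray. I did not re-measure the seat position or the sink after release; the 50 mm sink and 13° lean come from the gripper pose just before it.
- **Motion:** about 0.1 pixel over 0.6 s, close to image noise.
- **Surroundings:** the gripper is about 170 mm back and touching nothing. The other objects look unmoved in the top view, judged by eye, not measured.

**What disagreed:**
- **Wrist torque:** it read about 0.24 N m with nothing held in the tilted pose. I therefore set the lean from the forces and from an estimate of that offset. The reading after release matched the estimate.
- **Sideways force:** the gripper carried 1.4 N sideways near the end. A 1 mm probe briefly raised it to 5 N before I brought it down to about 0.4 N; about 1 N across the stem was still there when I opened the fingers.

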